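Clamp the gift box, carry the keepsakes over on the scoop and tip them in

ROBOT

A 6-joint arm with a two-finger parallel gripper is mounted at the origin on the work surface. World frame = base frame: x ahead of the robot, y to its left, z up, the work surface at z = 0. Lengths are in m, angles in rad, forces in N, time in s.
With the tool pointing down it reaches from about 0.375 to 0.9 m from the base axis. Payload 3.1 kg.
Tool frame: the origin (TCP) lies on the centre line of the jaws, within the pads' length; the fingertips stand 17 mm ahead of it and the grasp point (between the pads) lies 2 mm behind it (r.tip_reach is the distance from the TCP to the fingertips, in m); z points along the fingers, y is the direction in which the jaws open and shut (so a half turn about z gives the same grasp; the last joint's range is limited). The gripper opens to 87 mm and grips with 3 to 60 N. Pads are 19 mm wide; open, the fingers measure 117 mm over their backs; the gripper's body (75 mm by 190 mm) begins 51 mm behind the grasp point.
Start: joints at [0.938, 0.527, 1.433, -0, 1.181, -0.178], TCP at [0.275, 0.561, 0.24] pointing down, gripper open.
Joint ranges: [-3.08, 3.08], [-0.75, 2.2], [0.22, 2.44], [-1.43, 4.57], [0, 2.65], [-2.85, 2.85]. Speed limits (rad/s): [2.79, 2.79, 3.14, 3.14, 3.14, 3.14].

INTERFACE

Orientations are given as a rotation vector (axis times angle).
In Python, from plant import r gives the robot as it stands.
- The arm moves only by the shell command python3 -m creep 'ROWS' [FORCE]. ROWS is text: rows parted by semicolons, each of 7 numbers parted by spaces: the shift along the world's x, y, z in mm, then the turn, a rotation vector about the world's x, y, z in units of 8 degrees (1.0 is 8 degrees), then the finger opening in mm, from 0 to 87. In form: dx dy dz rx ry rz gripper; .... A call has 1 to 12 rows; each row shifts and turns the commanded pose from where the row before left it; what a row does not reach is not made up. A row lasts 1/10 s, in which the tool goes at most 50 mm and 8.59 degrees, less where a joint would pass 70% of its speed; a pose out of reach is approached as far as the arm can. A call is refused whole if a number of a shift passes 50 or a number of a turn 1, either way. A call with a gripper value outside its range is refused whole. The fingers move at their own pace and stop on an object; FORCE is the grip in N (left out, the last holds). Time passes only in rows, so rows that do not move let the fingers close. It gives the time, the measured TCP pose, the force and the opening at its end, in the units of the state.
- r.state(): the state, without advancing time (a new reading comes with each control period).
- r.camera(name): name is "scene" or "top"; returns the picture (400x640x3 uint8, red, green, blue); there is no depth.
- r.camera_model(name): a dict with "mtx" (3x3 intrinsics, pixels), "dist" ([k1, k2, p1, p2, k3] as OpenCV has them; the pictures are not rectified), "world_from_camera" (4x4, takes a point from camera to world coordinates). Camera axes: x right, y down, z forward; pixel columns grow to the right and rows downward; lengths in m; the calibration is good to about 2 mm. A picture is of the moment at which its call begins. camera_model takes no time and is no camera call.
- r.hand_in(): hands the job in, once; it reports no verdict.
The state is a dict: "time": time; "q": joint angles; "qd": joint speeds; "joint_efforts": joint torques, N m; "eef_pos": TCP position; "orientation": TCP orientation; "ft_force": force on the tool from outside, world axes, zero at the start; "wrist_torque": the same for the moment, N m; "grip_width": opening from 0.0 (shut) to 1.0 (fully open).
Only numpy, scipy, OpenCV 4.12 (cv2) and the standard library are available. Lean on these libraries where they do the work, as an engineer would, in place of code of your own. Each camera call takes 0.05 s, during which the arm holds its last target.

TASK

First slide the red-handled jaw of the packing gauge gently shut until it presses the open gift box against the fixed jaw, and leave it shut. Then put every loose pillbox and brass knocker lying on the counter onto the flat scoop, lift it and carry it level without spilling until its lip is over the box with everything still on it, and only then tip it low over the box so that they all slide in. Put the empty scoop back flat on its green mat and leave everything else on the counter alone.

Things in the scene. Friction and masses are not known exactly. Their poses are not given: they have to be found in the camera images.
- gauge: packing gauge fixed to the counter: aluminium bed 160 (x) x 275 (y) x 10 mm thick, from y = -180 to y = +95 mm of its origin. Origin on the counter under the spot where the box's centre sits once clamped; z up; +x roughly away from the robot. The dark steel fixed jaw (140 mm long along x, 48 mm high) has its face at y = +71 mm.
- jaw (a joint): travel of the sliding jaw towards the fixed jaw, along the gauge's +y, in m: 0 fully open (its face at gauge y = -146 mm), about 0.075 when the 142 mm box is pressed square against the fixed jaw, end stop 0.095. It stays where it is left (sliding friction about 3 N).
- jaw_knob (a point): grip point on the sliding jaw's upright red handle, 84 mm above the counter. The handle is a block 24 mm (gauge x) x 14 mm (gauge y) standing from 62 to 102 mm above the counter on the dark jaw (140 x 14 mm, top at 62 mm); the jaw's face is 7 mm in +y of this point.
- giftbox: loose open-topped square cardboard gift box with blue lining, 142 x 142 x 50 mm outside, walls and floor 6 mm, 0.25 kg. Origin at the centre of its underside, which stands on the gauge bed (10 mm above the counter), so its rim is 60 mm above the counter. It starts between the open jaws, touching neither, its axes about parallel to the gauge's.
- mat: green mat 200 x 150 x 3 mm fixed on the counter, the scoop's place; origin at the centre of its underside.
- scoop: flat aluminium scoop, 0.2-0.33 kg; origin on its underside, z up. Pan 3 mm thick, 108 mm wide, x = -70 mm (open lip) to +56; side walls 4 mm thick, 20 mm high at y = +-52; back wall x = 56 to 66, 28 mm high. Behind it a short neck and an upright wooden handle plate, x = 79 to 91, 44 mm wide (y), its top 62 mm above the underside; handle away from the robot at the start. Load slides off when tipped 45 degrees or more.
- scoop_lip (a point): middle of the scoop's front lip (scoop x = -70, y = 0, z = 3 mm)
- scoop_grip (a point): middle of the scoop's handle plate, 50 mm above its underside (scoop x = 85, y = 0); pinch across the 12 mm thickness, along the scoop's x
- scoop_mid (a point): point over the middle of the pan (scoop x = -7, y = 0, z = 10 mm)
- pillbox0: round blue enamel pillbox with a brass band, 32 mm across, 17 mm high, 45 g; origin at the centre of its underside, z up. May be absent.
- pillbox1: round blue enamel pillbox with a brass band, 32 mm across, 17 mm high, 45 g; origin at the centre of its underside, z up. May be absent.
- pillbox2: round blue enamel pillbox with a brass band, 32 mm across, 17 mm high, 45 g; origin at the centre of its underside, z up. May be absent.
- knocker0: brass miniature door knocker lying flat: plate 28 (x) x 38 (y) x 10 mm with a low ring on top, 15 mm high in all, 55 to 115 g; origin at the centre of its underside. May be absent.
- knocker1: brass miniature door knocker lying flat: plate 28 (x) x 38 (y) x 10 mm with a low ring on top, 15 mm high in all, 55 to 115 g; origin at the centre of its underside. May be absent.
- thimble: white china thimble 24 mm across, 27 mm high, standing among the keepsakes; not part of the job, leave alone. Origin at the centre of its underside.
- eggcup: turned wooden egg cup 48 mm across, 60 mm high; not part of the job, leave alone. Origin at the centre of its underside.
- dome: clear display dome on a dark base, 80 mm across, 88 mm high; not part of the job, leave alone. Origin at the centre of its underside.
- mug: blue mug 76 mm across, 88 mm high; not part of the job, leave alone. Origin at the centre of its underside.
- jar: lidded jar 60 mm across, 85 mm high; not part of the job, leave alone. Origin at the centre of its underside.
- cards: block of paper cards 80 x 80 x 40 mm; not part of the job, leave alone. Origin at the centre of its underside.
There are look-alikes about, which are no part of the job. Leave any orange or pink look-alike of the knocker0 alone.

How it is judged:
By the outcome, as a careful person would: the job done as asked, in the order asked, and still so for the second after the job is handed in, with the robot touching nothing.
Of pillbox0, pillbox1, pillbox2, knocker0, knocker1 only 3 to 4 are there at a start; the rules pass over those that are not, and their reading is None.
At some moment in a run one of pillbox0, pillbox1, pillbox2, knocker0, knocker1 may be knocked a few centimetres aside while the robot is not near it.
It also fails if it takes over 200 s, if anything falls off the work surface, if the arm or the gripper's body presses on something with over 40 N, if the wrist force passes 120 N, or if a joint passes its speed limit or range.

## Working session

There is one attempt and no reset: what is moved stays moved. The work goes in short steps, Python scripts to look and compute and a shell command to move; the robot and the scene stay as the last step left them, time stands still between calls to the robot, and variables do not carry over. Pictures are saved under pics/ and viewed, and the job is handed in when it is done.

```bash
ls; mkdir -p pics; python3 - <<'E'
from plant import r
import cv2,numpy as np
for n in ("scene","top"):
    im=r.camera(n); cv2.imwrite(f"pics/{n}0.png",cv2.resize(im[:,:,::-1],(800,500),interpolation=cv2.INTER_CUBIC)); m=r.camera_model(n); print(n,np.round(m["mtx"],1).tolist(),m["dist"],np.round(m["world_from_camera"],3).tolist())
print(r.state(), r.tip_reach)
E
```

```text
pics
scene [[401.1, 0.0, 316.9], [0.0, 401.1, 201.1], [0.0, 0.0, 1.0]] [-0.03330369  0.          0.          0.          0.        ] [[0.555, 0.623, -0.551, 1.101], [0.832, -0.426, 0.356, -0.36], [-0.013, -0.656, -0.755, 0.774], [0.0, 0.0, 0.0, 1.0]]
top [[366.1, 0.0, 320.2], [0.0, 366.1, 198.6], [0.0, 0.0, 1.0]] [-0.04950841  0.          0.          0.          0.        ] [[-0.023, -0.992, 0.127, 0.49], [-0.999, 0.018, -0.039, -0.025], [0.036, -0.128, -0.991, 0.788], [0.0, 0.0, 0.0, 1.0]]
{'time': 0.1, 'q': array([ 9.37484348e-01,  5.28353870e-01,  1.43377824e+00,  4.56444002e-06,
        1.18139920e+00, -1.78510025e-01]), 'qd': array([-5.51167891e-04, -5.65748414e-04, -4.52881243e-03, -2.76902771e-03,
       -9.34974946e-04,  5.89392719e-05]), 'joint_efforts': array([-5.91413868e-05, -4.40987027e+01, -1.77150625e+01,  6.34762365e-02,
        5.33659535e-02, -1.54654094e-05]), 'eef_pos': array([0.27415325, 0.56096402, 0.23868004]), 'orientation': array([-7.08088974e-01, -3.05996293e+00,  2.79448339e-03]), 'ft_force': array([ 0.18025878,  0.00798218, -0.01531213]), 'wrist_torque': array([ 0.04221158, -0.01994658, -0.01692263]), 'grip_width': 0.9953490818729428} 0.017
```

View pics/scene0.png

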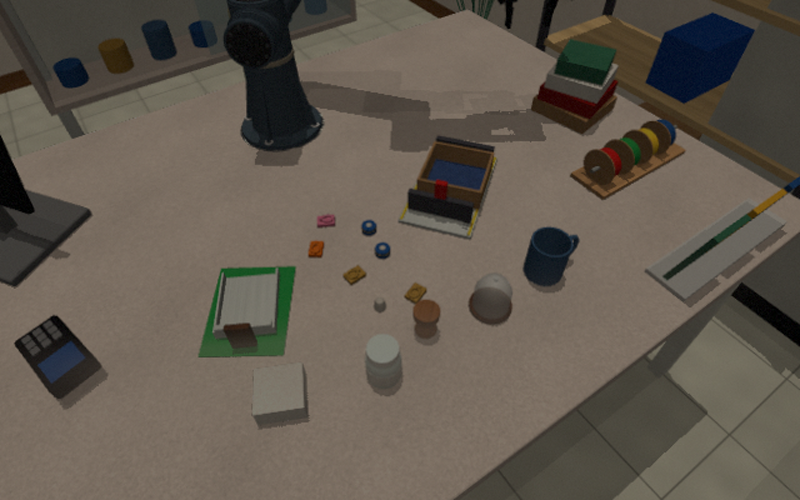

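View pics/top0.png

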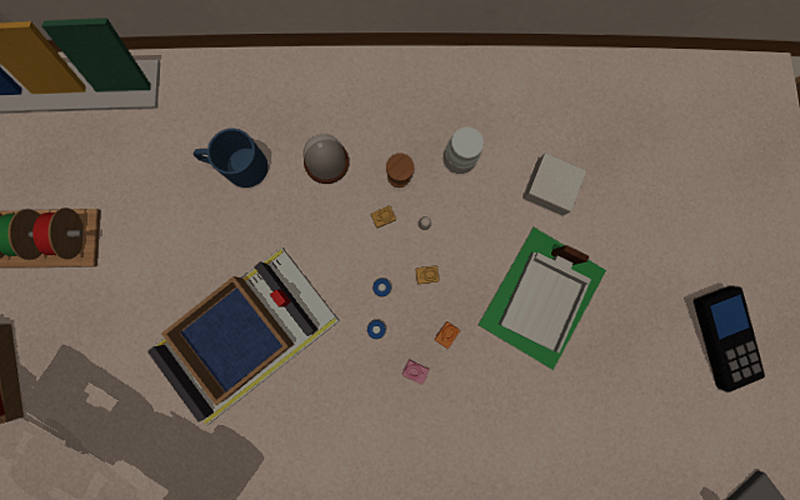

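The top view (800x500) shows:
- Pillboxes at (382,287) and (376,329).
- Brass knockers at (383,216) and (427,274).
- Look-alikes: orange at (447,335) and pink at (416,372). Both are the wrong colour, so I leave them.
- Thimble at (425,223), scoop on the mat at about (545,300), gauge at about (245,335) with the red handle at (279,297).

Next I'll confirm these in an enlarged crop.

```bash
cat > h.py <<'E'
from plant import r
import cv2,numpy as np
from scipy.spatial.transform import Rotation as R
def px2w(n,uv,z):
    m=r.camera_model(n); T=np.array(m["world_from_camera"])
    p=cv2.undistortPoints(np.array(uv,float).reshape(-1,1,2),np.array(m["mtx"]),np.array(m["dist"])).reshape(-1,2)
    d=np.c_[p,np.ones(len(p))]@T[:3,:3].T; o=T[:3,3]
    return o+d*((np.broadcast_to(z,len(p))-o[2])/d[:,2])[:,None]
def w2px(n,P):
    m=r.camera_model(n); T=np.linalg.inv(np.array(m["world_from_camera"]))
    return cv2.projectPoints(np.array(P,float).reshape(-1,1,3),cv2.Rodrigues(T[:3,:3])[0],T[:3,3],np.array(m["mtx"]),np.array(m["dist"]))[0].reshape(-1,2)
def crop(n,x0,y0,w,h,f,name,im=None):
    im=r.camera(n) if im is None else im
    c=cv2.resize(im[y0:y0+h,x0:x0+w,::-1],(w*f,h*f),interpolation=cv2.INTER_CUBIC)
    c=cv2.convertScaleAbs(c,alpha=1.3)
    for k in range(0,w,20): cv2.putText(c,str(x0+k),(k*f,8),0,.3,(255,255,255),1); cv2.line(c,(k*f,8),(k*f,13),(255,255,255),1)
    for k in range(0,h,20): cv2.putText(c,str(y0+k),(0,k*f+4),0,.3,(255,255,255),1)
    cv2.imwrite("pics/"+name,c)
E
python3 - <<'E'
from h import *
im=r.camera("top")
crop("top",280,150,100,160//1-10,4,"c_items.png",im)
crop("top",110,190,170,150,4,"c_gauge.png",im)
crop("top",370,170,125,130,4,"c_scoop.png",im)
E
```

```text
(no output)
```

View pics/c_items.png

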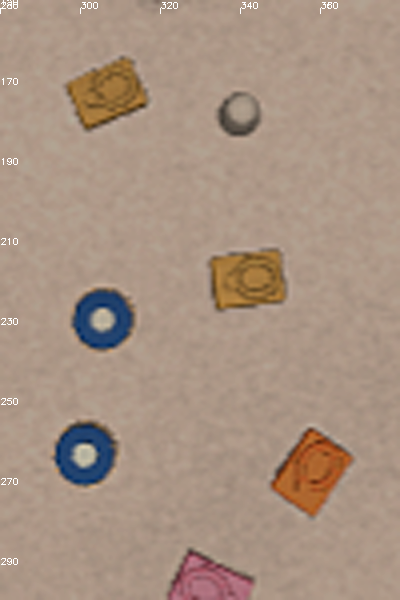

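View pics/c_gauge.png

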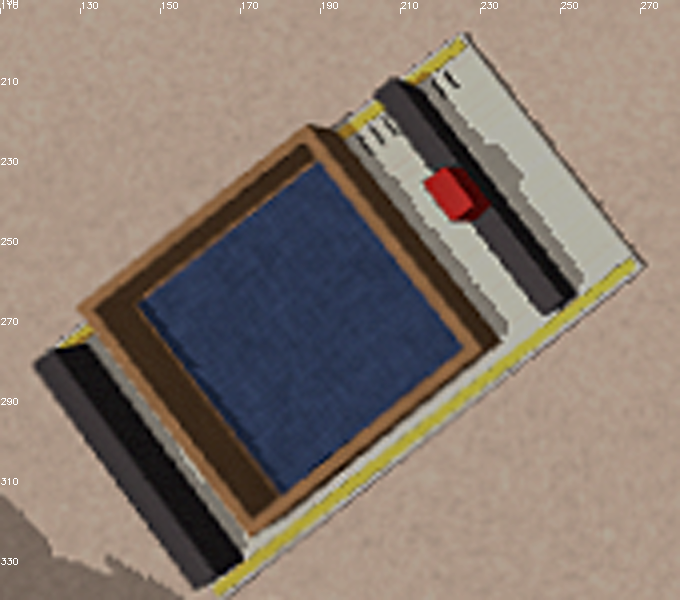

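View pics/c_scoop.png

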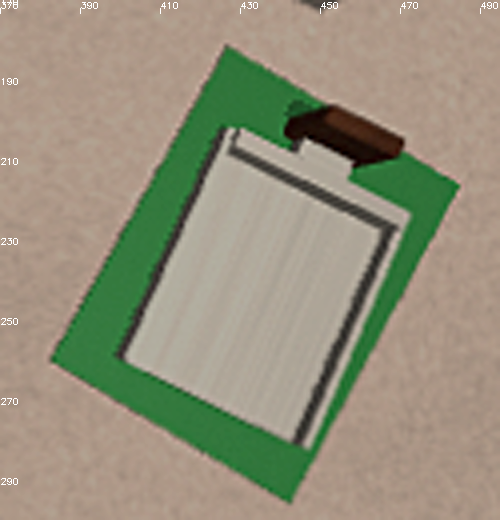

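Confirmed: two pillboxes at native (305.5,229.5) and (301.5,263), and two brass knockers at (307,173) and (342,219.5). The other two are orange and pink, so they stay. Next I'll compute poses and check them with an overlay.

```bash
cat > poses.py <<'E'
from h import *
from scipy.optimize import least_squares
def fit(model,px,guess,z0=0):
    model=np.array(model,float);px=np.array(px,float)
    def W(p):
        c,s=np.cos(p[2]),np.sin(p[2]);return np.c_[p[0]+c*model[:,0]-s*model[:,1],p[1]+s*model[:,0]+c*model[:,1],model[:,2]+z0]
    q=least_squares(lambda p:(w2px("top",W(p))-px).ravel(),guess)
    return q.x,np.sqrt(np.mean(q.fun**2))
def tf(p,pt,z0=0):
    c,s=np.cos(p[2]),np.sin(p[2]);pt=np.atleast_2d(pt);return np.c_[p[0]+c*pt[:,0]-s*pt[:,1],p[1]+s*pt[:,0]+c*pt[:,1],pt[:,2]+z0]
E
python3 - <<'E'
from poses import *
np.set_printoptions(precision=4,suppress=True)
c=lambda x0,y0,L:[(x0+a/4,y0+b/4) for a,b in L]
g,e=fit([(.08,-.18,.01),(-.08,-.18,.01),(-.08,.095,.01)],c(110,190,[(465,33),(645,265),(225,597)]),[.4,.2,.5]);print("gauge",g,e)
mt,e=fit([(.1,.075,.003),(.1,-.075,.003),(-.1,-.075,.003),(-.1,.075,.003)],c(370,170,[(227,45),(460,185),(291,503),(51,358)]),[.45,-.25,-.5]);print("mat",mt,e)
# scoop: lip outer corners top? , right back outer top corner, left...
s,e=fit([(-.07,.050,.003),(.066,.054,.028),(.066,-.054,.028)],c(370,170,[(120,357),(226,130),(411,212)]),[.45,-.25,-.5],.003);print("scoop",s,e)
print("handle px",w2px("top",px2w("top",[(222.5,238.5)],.102)),px2w("top",[(222.5,238.5)],.102), "from gauge x0:",tf(g,(0,-.153,.102)))
b=px2w("top",c(110,190,[(80,308),(310,125),(500,342),(250,530)]),.06);print("box",b,b.mean(0))
print("pill",px2w("top",[(305.5,229.5),(301.5,263)],.0175))
for L in ([(68,86),(130,57),(147,100),(87,130)],[(211,257),(278,249),(286,299),(219,309)]):
    k=px2w("top",c(280,150,L),.01);d=(k[1]+k[2]-k[0]-k[3])/2;print("kn",k.mean(0),"long axis deg",np.degrees(np.arctan2(d[1],d[0])),np.linalg.norm(d))
print("thimble,eggcup,pink,orange",px2w("top",[(340,177.5),(320,136)],[.027,.06]),px2w("top",[(358,267),(333,297)],.01))
im=r.camera("top").copy()
def poly(P,col):
    q=w2px("top",P);cv2.polylines(im,[np.round(q*8).astype(int)],True,col,1,shift=3)
poly(tf(s,[(-.07,.054,0),(-.07,-.054,0),(.066,-.054,0),(.066,.054,0)],.003),(255,0,0))
poly(tf(s,[(-.07,.054,.02),(-.07,-.054,.02),(.066,-.054,.028),(.066,.054,.028)],.003),(255,255,0))
poly(tf(s,[(.079,.022,.062),(.079,-.022,.062),(.091,-.022,.062),(.091,.022,.062)],.003),(0,255,255))
poly(tf(g,[(.08,-.18,.01),(-.08,-.18,.01),(-.08,.095,.01),(.08,.095,.01)]),(255,0,0))
poly(tf(g,[(.07,.071,.048),(-.07,.071,.048),(-.07,-.146,.062),(.07,-.146,.062)]),(0,255,0))
poly(tf(g,[(.012,-.146,.102),(-.012,-.146,.102),(-.012,-.160,.102),(.012,-.160,.102)]),(0,255,255))
crop("top",110,190,170,150,4,"o_gauge.png",im)
crop("top",370,170,125,130,4,"o_scoop.png",im)
print(R.from_rotvec(r.state()["orientation"]).as_matrix())
E
```

```text
gauge [0.4249 0.2402 0.6479] 0.7829576804827586
mat [ 0.5012 -0.3029 -0.564 ] 0.2101954518546414
scoop [ 0.4945 -0.2988 -0.47  ] 0.7255483651480167
handle px [[222.5 238.5]] [[0.5071 0.1311 0.102 ]] from gauge x0: [[0.5173 0.1182 0.102 ]]
box [[0.4559 0.3213 0.06  ]
 [0.5434 0.2102 0.06  ]
 [0.4358 0.1159 0.06  ]
 [0.3489 0.236  0.06  ]] [0.446  0.2208 0.06  ]
pill [[ 0.5244 -0.0229  0.0175]
 [ 0.4551 -0.0133  0.0175]]
kn [ 0.6458 -0.0283  0.01  ] long axis deg -64.72961682357754 0.03677320527512856
kn [ 0.5441 -0.1014  0.01  ] long axis deg -83.5727138113012 0.03624107261081113
thimble,eggcup,pink,orange [[ 0.6323 -0.0979  0.027 ]
 [ 0.7135 -0.0562  0.06  ]] [[ 0.4434 -0.1319  0.01  ]
 [ 0.383  -0.0775  0.01  ]]
[[-0.8983  0.4393 -0.0008]
 [ 0.4393  0.8983 -0.0011]
 [ 0.0002 -0.0014 -1.    ]]
```

View pics/o_gauge.png

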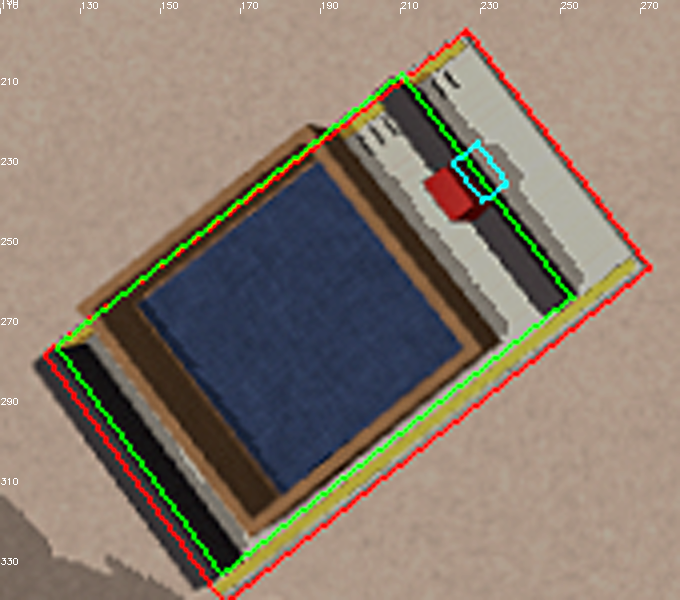

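View pics/o_scoop.png

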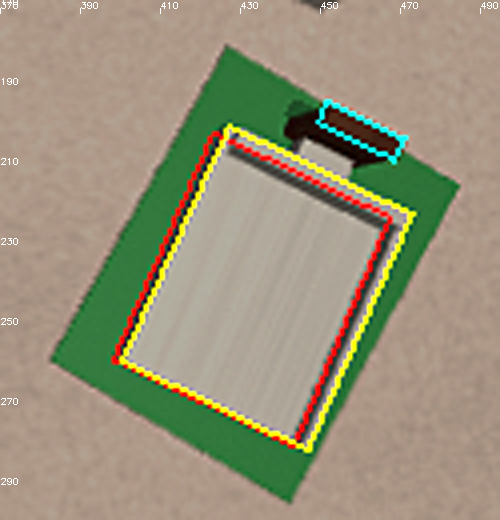

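The scoop fit is good. The gauge bed fits too, but the jaw starts about 16 mm along its travel, so the handle is at about (0.507, 0.131). I'll move above the handle with the tool's y along the gauge's y (turn +63.2° = 7.9 units).

```bash
python3 -m creep '19 -36 -5 0 0 0.99 87;19 -36 -5 0 0 0.99 87;19 -36 -5 0 0 0.99 87;19 -36 -5 0 0 0.99 87;19 -36 -5 0 0 0.99 87;19 -36 -5 0 0 0.99 87;19 -36 -5 0 0 0.99 87;19 -36 -5 0 0 0.97 87;19 -36 -5 0 0 0 87;19 -36 -5 0 0 0 87;19 -36 -5 0 0 0 87;19 -30 -3 0 0 0 87' 10; python3 -m creep '0 0 0 0 0 0 87;0 0 0 0 0 0 87;0 0 0 0 0 0 87'
python3 - <<'E'
from h import *
s=r.state();print(s["eef_pos"],R.from_rotvec(s["orientation"]).as_matrix().round(3).tolist())
crop("scene",300,100,140,110,5,"s1.png")
crop("top",110,190,170,150,4,"t1.png")
E
```

```text
time: 1.4
eef_pos: [0.5028, 0.1335, 0.1811]
orientation: [0.999, -2.978, -0.0]
ft_force: [1.0, 0.5, 0.0]
grip_width: 0.998
time: 1.7
eef_pos: [0.5016, 0.1361, 0.1814]
orientation: [1.001, -2.977, -0.001]
ft_force: [-0.2, 0.1, -0.1]
grip_width: 0.997
[0.50161489 0.13613057 0.18142926] [[-0.797, -0.604, -0.001], [-0.604, 0.797, 0.0], [0.001, 0.001, -1.0]]
```

View pics/s1.png

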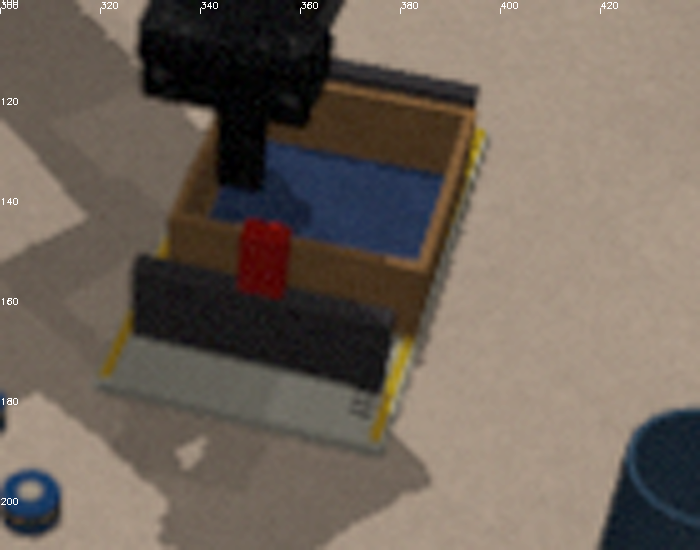

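The scene view shows the red handle's top at about (353,145.5) and the gripper above and behind it. I'll cross-check the handle position with this camera.

```bash
python3 - <<'E'
from h import *
im=r.camera("scene").astype(int)
for n,im in(("scene",im),):
    m=((im[:,:,0]>100)&(im[:,:,1]<50)&(im[:,:,2]<50)).astype(np.uint8); m[:,:330]=0;m[:,380:]=0
    ys,xs=np.nonzero(m);print(n,xs.min(),xs.max(),ys.min(),ys.max(),xs.mean(),ys.mean())
print(px2w("scene",[(353,145.6),(353,152)],[.102,.082]), w2px("scene",[(.507,.131,.084),(.507,.131,.102)]))
E
```

```text
Traceback (most recent call last):
ValueError: zero-size array to reduction operation minimum which has no identity
```

```bash
python3 - <<'E'
from h import *
print(px2w("scene",[(353,146)],[.102]), w2px("scene",[(.507,.131,.084),(.507,.131,.102),(.507,.131,.062)]))
E
```

```text
[[0.50838579 0.13501061 0.102     ]] [[351.02963308 151.64659468]
 [351.39488968 146.29716291]
 [350.59553421 157.99726886]]
```

The cameras agree: the handle is at about (0.5075, 0.132). I'll shift (+6,-4) mm, descend 95 mm and grip softly.

```bash
python3 -m creep '6 -4 -20 0 0 0 87;0 0 -25 0 0 0 87;0 0 -25 0 0 0 87;0 0 -25 0 0 0 87;0 0 0 0 0 0 87;0 0 0 0 0 0 30;0 0 0 0 0 0 10;0 0 0 0 0 0 10;0 0 0 0 0 0 10;0 0 0 0 0 0 10' 12;
```

```text
time: 2.85
eef_pos: [0.5089, 0.1315, 0.0873]
orientation: [-1.0, 2.977, -0.001]
ft_force: [0.1, 0.4, -0.5]
grip_width: 0.631
```

```bash
python3 -m creep '0 0 0 0 0 0 10;0 0 0 0 0 0 10;0 0 0 0 0 0 10;0 0 0 0 0 0 10;0 0 0 0 0 0 10;0 0 0 0 0 0 10;0 0 0 0 0 0 10;0 0 0 0 0 0 10' 12;
```

```text
time: 3.65
eef_pos: [0.5082, 0.1318, 0.0865]
orientation: [1.0, -2.978, -0.001]
ft_force: [-1.3, 4.2, -0.0]
grip_width: 0.161
```

Gripped at 14 mm. Now I'll slide along the gauge's +y, direction (-0.604, 0.797).

```bash
python3 -m creep '-1.2 1.6 0 0 0 0 10;-1.8 2.4 0 0 0 0 10;-1.8 2.4 0 0 0 0 10;-1.8 2.4 0 0 0 0 10;-1.8 2.4 0 0 0 0 10;-1.8 2.4 0 0 0 0 10;-1.8 2.4 0 0 0 0 10;-1.8 2.4 0 0 0 0 10;-1.2 1.6 0 0 0 0 10;-1.2 1.6 0 0 0 0 10' 20; python3 -m creep '-1.2 1.6 0 0 0 0 10;-1.2 1.6 0 0 0 0 10;-1.2 1.6 0 0 0 0 10;-1.2 1.6 0 0 0 0 10'
```

```text
time: 4.65
eef_pos: [0.492, 0.1532, 0.0865]
orientation: [1.001, -2.978, -0.0]
ft_force: [0.3, -3.1, -2.8]
grip_width: 0.16
time: 5.05
eef_pos: [0.4872, 0.1595, 0.0865]
orientation: [1.0, -2.978, 0.0]
ft_force: [0.9, -4.8, -2.7]
grip_width: 0.16
```

```bash
for i in 1; do python3 -m creep '-1.2 1.6 0 0 0 0 10;-1.2 1.6 0 0 0 0 10;-1.2 1.6 0 0 0 0 10;-1.2 1.6 0 0 0 0 10'; done; python3 - <<'E'
from h import *
crop("top",110,190,170,150,4,"t2.png")
crop("scene",300,100,140,110,5,"s2.png")
E
```

```text
time: 5.45
eef_pos: [0.4825, 0.1657, 0.0865]
orientation: [1.001, -2.978, 0.0]
ft_force: [0.2, -5.9, -1.8]
grip_width: 0.162
```

View pics/t2.png

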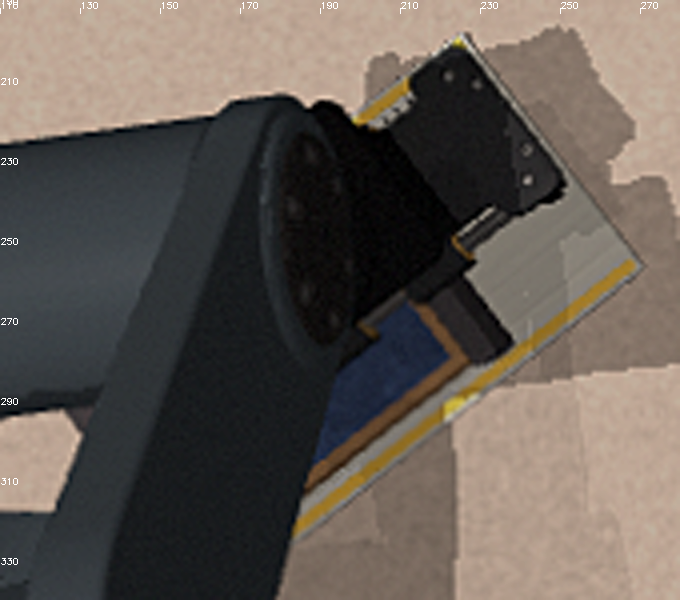

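View pics/s2.png

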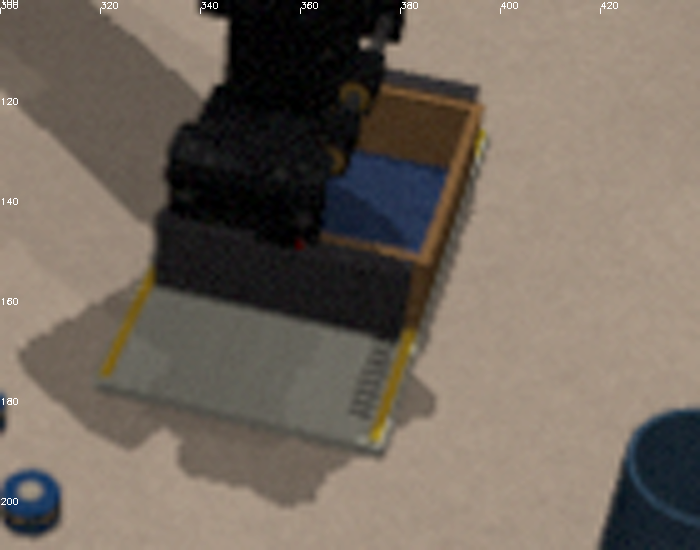

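The jaw has reached the box, with the box wall at crop (420,250) next to the jaw. About 15 mm remains, so I'll continue gently and watch the force.

```bash
python3 -m creep '-1.2 1.6 0 0 0 0 10;-1.2 1.6 0 0 0 0 10;-1.2 1.6 0 0 0 0 10';python3 -m creep '-1.2 1.6 0 0 0 0 10;-0.6 0.8 0 0 0 0 10;-0.6 0.8 0 0 0 0 10';python3 -m creep '-0.6 0.8 0 0 0 0 10;-0.6 0.8 0 0 0 0 10'
```

```text
time: 5.85
eef_pos: [0.479, 0.1705, 0.0865]
orientation: [1.001, -2.978, 0.0]
ft_force: [0.4, -4.6, -3.0]
grip_width: 0.161
time: 6.15
eef_pos: [0.4765, 0.1737, 0.0865]
orientation: [1.001, -2.977, 0.0]
ft_force: [0.8, -4.5, -1.8]
grip_width: 0.156
time: 6.35
eef_pos: [0.4753, 0.1752, 0.0865]
orientation: [1.001, -2.977, 0.0]
ft_force: [-0.3, -4.7, -2.0]
grip_width: 0.161
```

```bash
python3 -m creep '-0.6 0.8 0 0 0 0 10;-0.3 0.4 0 0 0 0 10';python3 -m creep '-0.3 0.4 0 0 0 0 10;-0.3 0.4 0 0 0 0 10'; python3 -m creep '-0.3 0.4 0 0 0 0 10;-0.3 0.4 0 0 0 0 10'
```

```text
time: 6.55
eef_pos: [0.4744, 0.1765, 0.0865]
orientation: [1.001, -2.977, 0.0]
ft_force: [-0.6, -5.7, -1.9]
grip_width: 0.159
time: 6.75
eef_pos: [0.4738, 0.1772, 0.0865]
orientation: [1.0, -2.977, 0.0]
ft_force: [0.2, -5.3, -2.8]
grip_width: 0.16
time: 6.95
eef_pos: [0.4732, 0.178, 0.0865]
orientation: [1.001, -2.977, 0.0]
ft_force: [0.0, -5.2, -2.0]
grip_width: 0.159
```

```bash
python3 -m creep '-0.3 0.4 0 0 0 0 10;-0.3 0.4 0 0 0 0 10'; python3 -m creep '-0.3 0.4 0 0 0 0 10;-0.3 0.4 0 0 0 0 10'
```

```text
time: 7.15
eef_pos: [0.4726, 0.1788, 0.0865]
orientation: [1.0, -2.977, 0.0]
ft_force: [-0.0, -4.3, -2.3]
grip_width: 0.158
time: 7.35
eef_pos: [0.472, 0.1796, 0.0865]
orientation: [1.0, -2.977, 0.0]
ft_force: [0.7, -4.7, -2.8]
grip_width: 0.159
```

```bash
for_=1; python3 -m creep '-0.3 0.4 0 0 0 0 10;-0.3 0.4 0 0 0 0 10'; python3 -m creep '-0.3 0.4 0 0 0 0 10;-0.3 0.4 0 0 0 0 10'
```

```text
time: 7.55
eef_pos: [0.4714, 0.1804, 0.0865]
orientation: [1.001, -2.977, 0.0]
ft_force: [0.6, -5.1, -4.2]
grip_width: 0.158
time: 7.75
eef_pos: [0.4708, 0.1812, 0.0865]
orientation: [1.0, -2.977, 0.0]
ft_force: [-0.5, -4.9, -2.8]
grip_width: 0.159
```

```bash
python3 -m creep '-0.3 0.4 0 0 0 0 10;-0.3 0.4 0 0 0 0 10'
```

```text
time: 7.95
eef_pos: [0.4704, 0.1817, 0.0865]
orientation: [1.001, -2.977, 0.001]
ft_force: [0.1, -9.2, -3.5]
grip_width: 0.157
```

Force is rising, so contact with the fixed jaw has begun. One more small press.

```bash
python3 -m creep '-0.3 0.4 0 0 0 0 10;0 0 0 0 0 0 10'
```

```text
time: 8.15
eef_pos: [0.4704, 0.1817, 0.0865]
orientation: [1.002, -2.977, 0.002]
ft_force: [1.8, -8.5, -3.7]
grip_width: 0.161
```

```bash
python3 - <<'E'
from h import *
crop("top",110,190,170,150,4,"t3.png")
crop("scene",300,100,140,110,5,"s3.png")
E
```

```text
(no output)
```

View pics/s3.png

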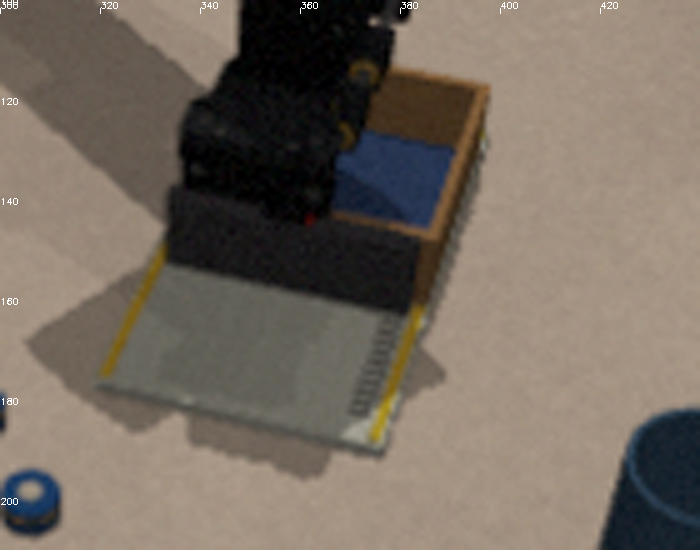

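The box now sits against the fixed jaw, with the moving jaw pressed on its near wall. One more tiny press, then I'll release and rise.

```bash
python3 -m creep '-0.3 0.4 0 0 0 0 10;0 0 0 0 0 0 10'; python3 -m creep '0 0 0 0 0 0 40;0 0 0 0 0 0 60;0 0 0 0 0 0 60;0 0 0 0 0 0 60;0 0 0 0 0 0 60;0 0 0 0 0 0 60;0 0 25 0 0 0 60;0 0 30 0 0 0 60;0 0 40 0 0 0 60;0 0 40 0 0 0 60'
```

```text
time: 8.45
eef_pos: [0.4704, 0.1818, 0.0865]
orientation: [1.002, -2.978, 0.003]
ft_force: [1.7, -10.7, -3.4]
grip_width: 0.156
time: 9.45
eef_pos: [0.4692, 0.1831, 0.2226]
orientation: [1.0, -2.977, -0.001]
ft_force: [2.2, -0.5, -0.5]
grip_width: 0.686
```

Jaw shut, box pressed with about 10 N, and the gripper has risen. Before the first pick I'll re-look from above and check obstacle clearances for the gripper body.

```bash
python3 -m creep '6 -42 0 0 0 -1 60;6 -42 0 0 0 -1 60;6 -42 0 0 0 -1 60;6 -42 0 0 0 -1 60;0 0 0 0 0 -1 60;0 0 0 0 0 -1 60;0 0 0 0 0 -1 60;0 0 0 0 0 -1 60;0 0 0 0 0 -1 60;0 0 0 0 0 -1 60;0 0 0 0 0 -1 60;0 0 0 0 0 -1 60'; python3 - <<'E'
from h import *
np.set_printoptions(precision=4,suppress=True)
print("dome,jar,mug,cards",px2w("top",[(261,124),(372.5,117),(188,115),(440,146)],[.06,.085,.088,.04]))
s=r.state();print(s["eef_pos"],R.from_rotvec(s["orientation"]).as_matrix().round(3).tolist(),s["q"])
im=r.camera("top");cv2.imwrite("pics/t4.png",cv2.resize(im[:,:,::-1],(800,500),interpolation=cv2.INTER_CUBIC))
im=r.camera("scene");cv2.imwrite("pics/s4.png",cv2.resize(im[:,:,::-1],(800,500),interpolation=cv2.INTER_CUBIC))
E
```

```text
time: 10.65
eef_pos: [0.4936, 0.0152, 0.2215]
orientation: [-1.551, -2.731, -0.0]
ft_force: [-0.2, 1.1, -0.3]
grip_width: 0.685
dome,jar,mug,cards [[ 0.7406  0.0646  0.06  ]
 [ 0.7442 -0.1619  0.085 ]
 [ 0.7519  0.2056  0.088 ]
 [ 0.6951 -0.3137  0.04  ]]
[0.4936 0.0152 0.2215] [[-0.512, 0.859, -0.0], [0.859, 0.512, 0.0], [0.0, -0.0, -1.0]] [-0.196   0.3778  1.7755  0.0002  0.9886 -0.7339]
```

View pics/t4.png

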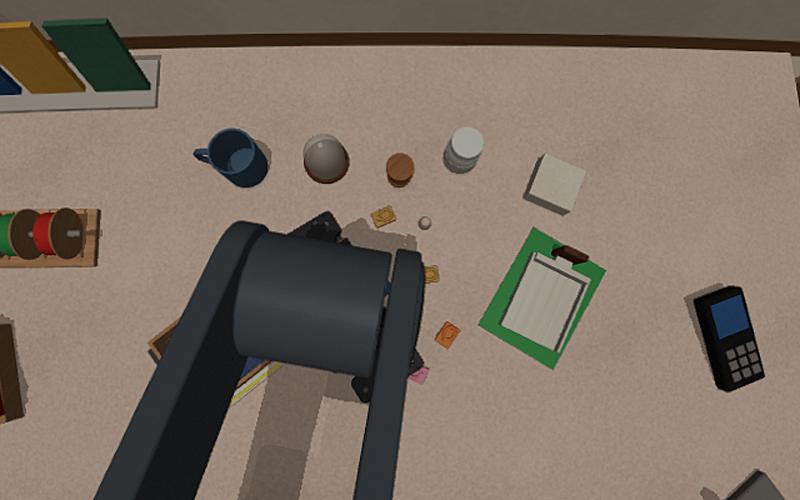

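View pics/s4.png

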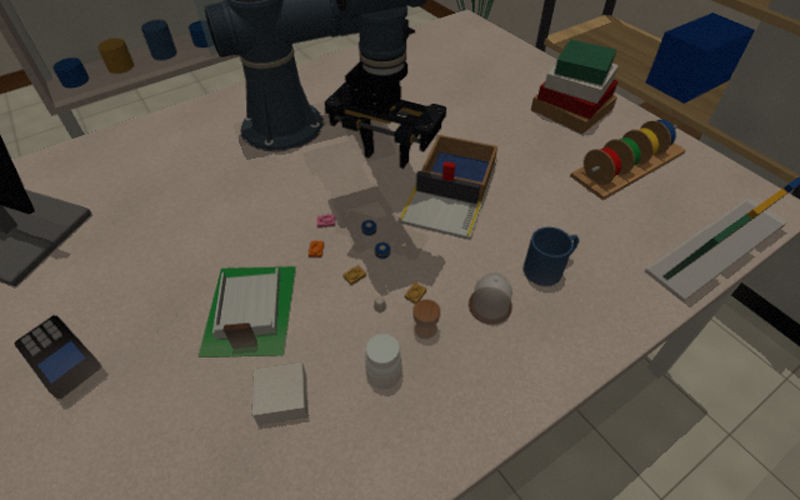

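Nothing has been displaced: in the scene view the pillboxes are at (369,228) and (383,250) and the knockers at (354,275) and (415,292). Knocker A needs a grip along its long axis, because the dome is too close for the other way. Going to pillbox A first.

```bash
python3 -m creep '16 -19 -40 0 0 0 60;15 -19 -45 0 0 0 60;0 0 -40 0 0 0 60;0 0 0 0 0 0 60;0 0 0 0 0 0 60'; python3 - <<'E'
from h import *
print(w2px("scene",[(.5244,-.0229,.0175),(.4551,-.0133,.0175),(.6458,-.0283,.01),(.5441,-.1014,.01)]))
crop("scene",240,150,140,110,5,"s5.png")
E
```

```text
time: 11.25
eef_pos: [0.5238, -0.0222, 0.0973]
orientation: [-1.54, -2.735, 0.001]
ft_force: [0.5, -0.2, 1.0]
grip_width: 0.69
[[304.80574227 198.63485335]
 [293.64617254 180.68301522]
 [330.71981888 233.61876633]
 [282.09113833 219.36149315]]
```

View pics/s5.png

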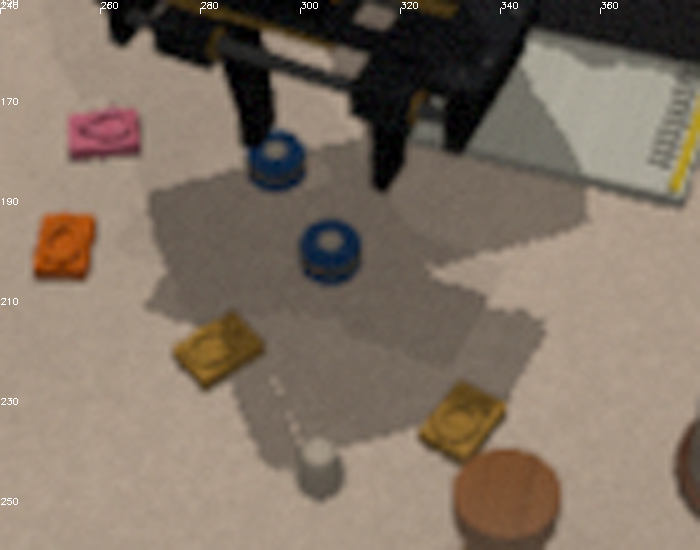

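The prediction matches pillbox A at (306,198) to within 1 px. Descending 77 mm and gripping.

```bash
python3 -m creep '0 0 -25 0 0 0 60;0 0 -25 0 0 0 60;0 0 -20 0 0 0 60;0 0 -7 0 0 0 60;0 0 0 0 0 0 60;0 0 0 0 0 0 25;0 0 0 0 0 0 25;0 0 0 0 0 0 25;0 0 0 0 0 0 25;0 0 0 0 0 0 25;0 0 0 0 0 0 25;0 0 0 0 0 0 25' 12; python3 -m creep '0 0 0 0 0 0 25;0 0 0 0 0 0 25;0 0 0 0 0 0 25;0 0 0 0 0 0 25'
```

```text
time: 12.5
eef_pos: [0.5248, -0.0226, 0.0209]
orientation: [1.543, 2.736, 0.0]
ft_force: [-0.0, -0.6, 5.2]
grip_width: 0.362
time: 12.9
eef_pos: [0.5247, -0.0226, 0.0209]
orientation: [1.543, 2.736, 0.0]
ft_force: [-0.2, -0.1, 5.4]
grip_width: 0.362
```

Gripped at 31.5 mm. Lifting and carrying to scoop site 1 at (0.518, -0.283), turning -57.7° so the fingers open along the scoop's x.

```bash
python3 -m creep '0 0 20 0 0 0 25;0 0 30 0 0 0 25;0 0 30 0 0 0 25;-1 -35 0 0 0 -1 25;-1 -40 0 0 0 -1 25;-1 -40 0 0 0 -1 25;-1 -40 0 0 0 -1 25;-1 -40 0 0 0 -1 25;-1 -35 0 0 0 -1 25;0 -30 0 0 0 -1 25;0 0 0 0 0 -0.2 25'; python3 -m creep '0 0 -20 0 0 0 25;0 0 0 0 0 0 25;0 0 0 0 0 0 25'; python3 - <<'E'
from h import *
s=r.state();M=R.from_rotvec(s["orientation"]).as_matrix();print(s["eef_pos"],np.degrees(np.arctan2(M[1,1],M[0,1])))
crop("top",370,170,125,130,4,"t6.png")
crop("scene",150,190,120,100,6,"s6.png")
E
```

```text
time: 14.0
eef_pos: [0.519, -0.2874, 0.1003]
orientation: [2.673, 1.643, 0.001]
ft_force: [-0.5, -0.0, 0.2]
grip_width: 0.361
time: 14.3
eef_pos: [0.5178, -0.2813, 0.0799]
orientation: [-2.668, -1.654, 0.001]
ft_force: [0.1, 0.5, -0.2]
grip_width: 0.363
[ 0.51781602 -0.28129825  0.07989239] -26.40116470090035
```

View pics/s6.png

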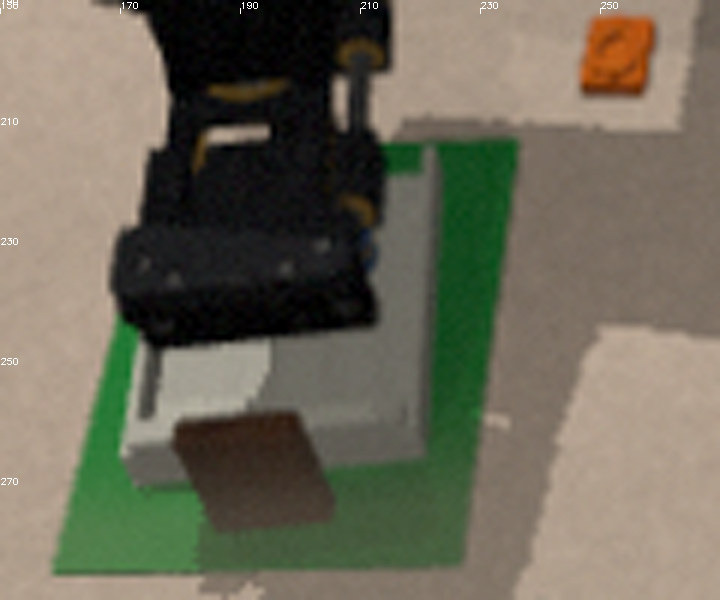

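The gripper is inside the pan area. At release the gripper's body will be about 14 mm above the handle plate. Lowering to 28 mm and releasing with a small opening.

```bash
python3 -m creep '0 0 -20 0 0 0 25;0 0 -20 0 0 0 25;0 0 -8 0 0 0 25;0 0 -4 0 0 0 25;0 0 0 0 0 0 25'; python3 -m creep '0 0 0 0 0 0 40;0 0 0 0 0 0 40;0 0 0 0 0 0 40;0 0 20 0 0 0 40;0 0 25 0 0 0 40;0 0 30 0 0 0 60;0 0 0 0 0 0 60'; python3 - <<'E'
from h import *
im=r.camera("top")
crop("top",270,150,110,150,4,"t7.png",im)
crop("scene",150,150,200,110,4,"s7.png")
E
```

```text
time: 14.9
eef_pos: [0.5186, -0.2824, 0.0286]
orientation: [2.671, 1.655, -0.0]
ft_force: [0.4, 0.3, -0.0]
grip_width: 0.362
time: 15.6
eef_pos: [0.5209, -0.2844, 0.1077]
orientation: [2.664, 1.65, 0.005]
ft_force: [0.1, 0.2, 0.2]
grip_width: 0.564
```

View pics/t7.png

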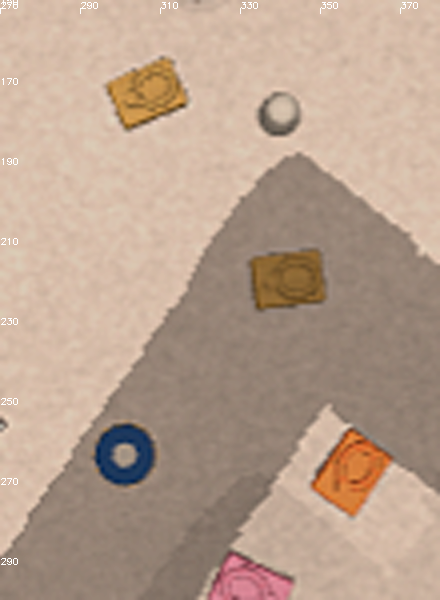

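View pics/s7.png

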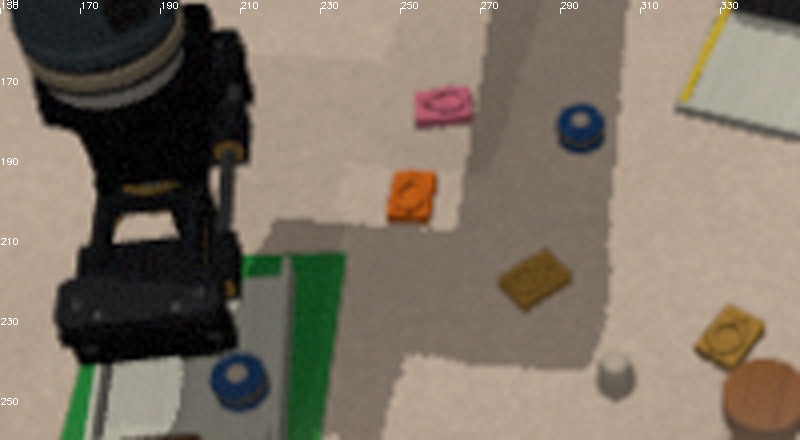

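Pillbox A lies in the pan at scene (210,244), and the rest are unmoved. Next is pillbox B at (0.455,-0.013).

```bash
python3 -m creep '-9 38 0 0 0 0 60;-9 39 0 0 0 0 60;-9 39 0 0 0 0 60;-9 39 0 0 0 0 60;-9 39 0 0 0 0 60;-9 38 0 0 0 0 60;-9 37 0 0 0 0 60;0 0 0 0 0 0 60;0 0 -20 0 0 0 60;0 0 -20 0 0 0 60;0 0 0 0 0 0 60;0 0 0 0 0 0 60'; python3 - <<'E'
from h import *
crop("scene",240,130,140,110,5,"s8.png")
print(w2px("scene",[(.4551,-.0133,.0175)]))
E
```

```text
time: 16.9
eef_pos: [0.4552, -0.0139, 0.0629]
orientation: [-2.67, -1.653, 0.002]
ft_force: [0.3, -0.3, 0.4]
grip_width: 0.689
[[293.64617254 180.68301522]]
```

View pics/s8.png

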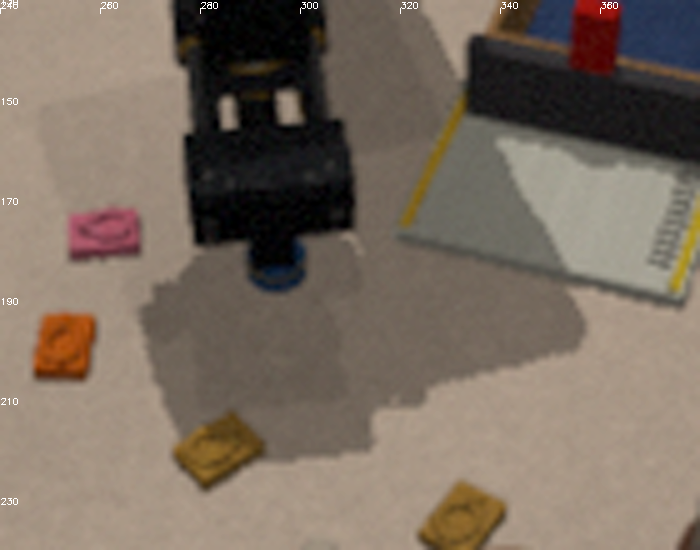

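The gripper is over pillbox B, at crop (277,270). Descending 42 mm and gripping.

```bash
python3 -m creep '0 0 -20 0 0 0 60;0 0 -15 0 0 0 60;0 0 -7 0 0 0 60;0 0 0 0 0 0 60;0 0 0 0 0 0 25;0 0 0 0 0 0 25;0 0 0 0 0 0 25;0 0 0 0 0 0 25;0 0 0 0 0 0 25;0 0 0 0 0 0 25;0 0 0 0 0 0 25;0 0 0 0 0 0 25' 12
```

```text
time: 18.15
eef_pos: [0.4555, -0.0135, 0.0218]
orientation: [2.671, 1.654, 0.0]
ft_force: [-0.8, 0.2, 6.0]
grip_width: 0.361
```

Gripped (31.4 mm). Carrying to site 2 at (0.496,-0.327).

```bash
python3 -m creep '0 0 20 0 0 0 25;0 0 30 0 0 0 25;0 0 30 0 0 0 25;5 -35 0 0 0 0 25;5 -40 0 0 0 0 25;5 -41 0 0 0 0 25;5 -41 0 0 0 0 25;5 -41 0 0 0 0 25;5 -41 0 0 0 0 25;5 -40 0 0 0 0 25;5 -35 0 0 0 0 25;0 0 0 0 0 0 25'; python3 -m creep '0 0 -20 0 0 0 25;0 0 -20 0 0 0 25;0 0 0 0 0 0 25;0 0 0 0 0 0 25'; python3 - <<'E'
from h import *
s=r.state();M=R.from_rotvec(s["orientation"]).as_matrix();print(s["eef_pos"],np.degrees(np.arctan2(M[1,1],M[0,1])))
crop("scene",150,190,120,100,6,"s9.png")
E
```

```text
time: 19.35
eef_pos: [0.497, -0.3337, 0.1016]
orientation: [2.669, 1.645, 0.001]
ft_force: [-0.6, 0.1, -0.8]
grip_width: 0.362
time: 19.75
eef_pos: [0.4951, -0.3266, 0.0611]
orientation: [-2.669, -1.654, 0.001]
ft_force: [-0.6, 0.5, -0.1]
grip_width: 0.364
[ 0.4950802  -0.32659084  0.06108917] -26.43431498673537
```

View pics/s9.png

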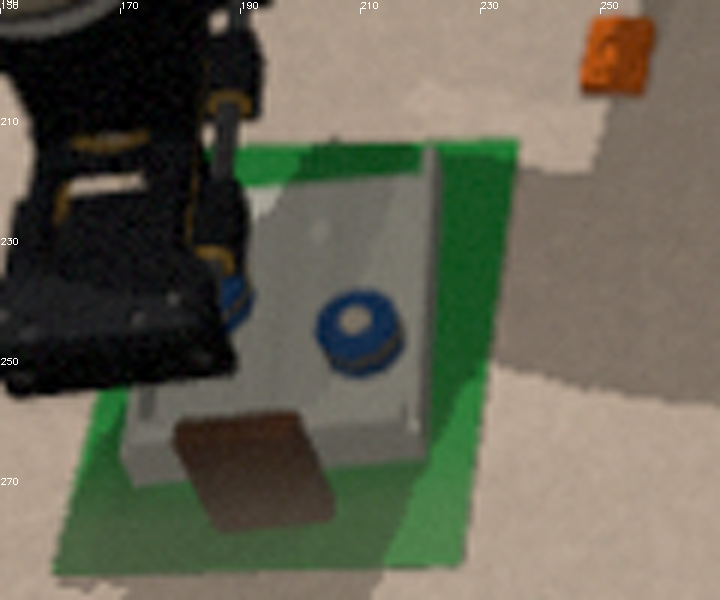

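Pillbox A sits well inside at crop (360,333), and B is above its own half. Lowering 33 mm and releasing.

```bash
python3 -m creep '0 0 -18 0 0 0 25;0 0 -10 0 0 0 25;0 0 -5 0 0 0 25;0 0 0 0 0 0 25'; python3 -m creep '0 0 0 0 0 0 40;0 0 0 0 0 0 40;0 0 0 0 0 0 40;0 0 20 0 0 0 40;0 0 25 0 0 0 40;0 0 30 0 0 0 60;0 0 0 0 0 0 60'; python3 - <<'E'
from h import *
crop("top",270,150,110,150,4,"t10.png")
crop("scene",150,150,200,110,4,"s10.png")
E
```

```text
time: 20.2
eef_pos: [0.4955, -0.3274, 0.0284]
orientation: [-2.67, -1.654, 0.0]
ft_force: [0.2, -0.3, -0.3]
grip_width: 0.362
time: 20.9
eef_pos: [0.4977, -0.3295, 0.1076]
orientation: [2.664, 1.65, 0.003]
ft_force: [-0.2, -0.9, -0.5]
grip_width: 0.564
```

View pics/t10.png

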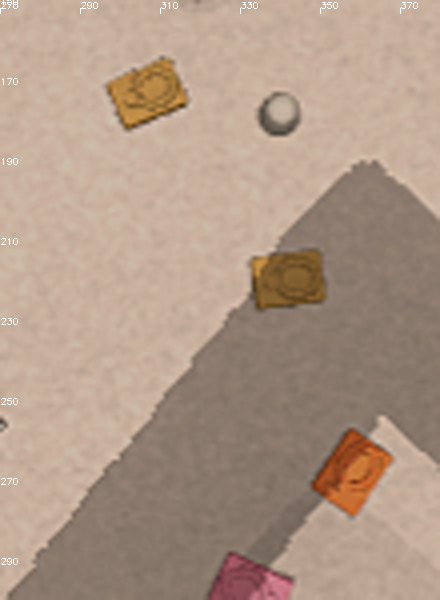

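View pics/s10.png

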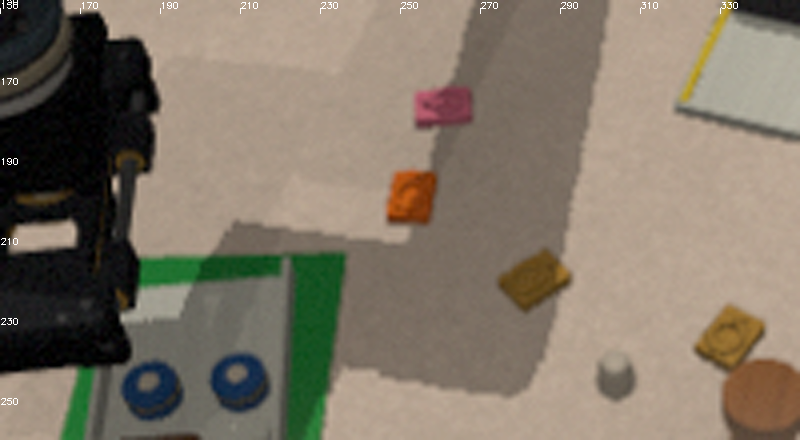

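Both pillboxes are in the pan at scene (188,247) and (210,245). Next is knocker A (brass, at (307,173)), gripped along its long axis: turn -38.3° = -4.8 units.

```bash
python3 -m creep '18 36 0 0 0 -0.8 60;19 38 0 0 0 -0.8 60;19 38 0 0 0 -0.8 60;19 38 0 0 0 -0.8 60;19 38 0 0 0 -0.8 60;19 38 0 0 0 -0.8 60;19 37 0 0 0 0 60;18 36 0 0 0 0 60;0 0 -20 0 0 0 60;0 0 -15 0 0 0 60;0 0 0 0 0 0 60;0 0 0 0 0 0 60'; python3 - <<'E'
from h import *
s=r.state();M=R.from_rotvec(s["orientation"]).as_matrix();print(s["eef_pos"],np.degrees(np.arctan2(M[1,1],M[0,1])))
crop("scene",270,170,120,100,6,"s11.png")
crop("top",250,120,140,110,5,"t11.png")
E
```

```text
time: 22.2
eef_pos: [0.6443, -0.0293, 0.0672]
orientation: [-3.066, -0.681, 0.004]
ft_force: [-0.0, 0.3, -0.3]
grip_width: 0.693
[ 0.64431282 -0.02930116  0.06724923] -64.93930999262797
```

View pics/s11.png

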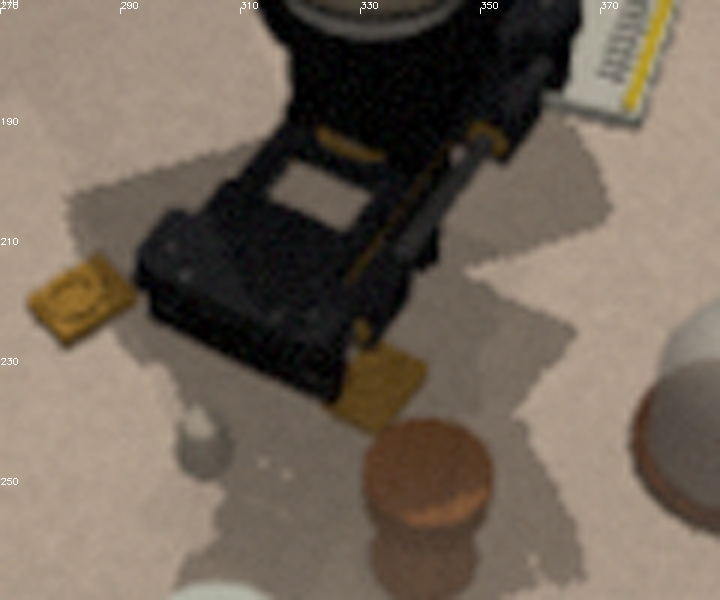

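View pics/t11.png

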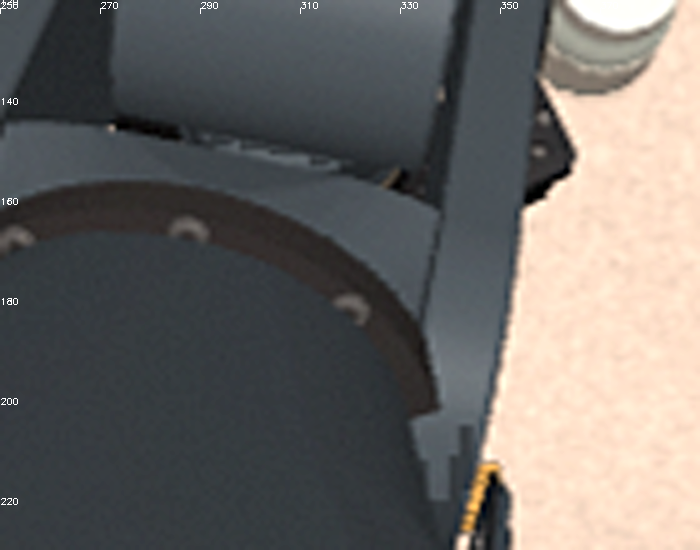

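The gripper is above knocker A, seen at scene crop (378,380). Clearances are computed: jar 37 mm, egg cup 13 mm below the body. Descending and gripping.

```bash
python3 -m creep '1 1 -20 0 0 0 60;0 0 -17 0 0 0 60;0 0 -10 0 0 0 60;0 0 0 0 0 0 60;0 0 0 0 0 0 25;0 0 0 0 0 0 25;0 0 0 0 0 0 25;0 0 0 0 0 0 25;0 0 0 0 0 0 25;0 0 0 0 0 0 25;0 0 0 0 0 0 25;0 0 0 0 0 0 25' 15
```

```text
time: 23.5
eef_pos: [0.6468, -0.0275, 0.0222]
orientation: [3.066, 0.684, 0.001]
ft_force: [-1.1, 0.4, 5.4]
grip_width: 0.434
```

Gripped at 37.8 mm. Carrying to site 3 at (0.470,-0.258), turning +38.2°.

```bash
python3 -m creep '0 0 20 0 0 0 25;0 0 30 0 0 0 25;0 0 30 0 0 0 25;-24 -31 0 0 0 0.8 25;-26 -34 0 0 0 0.8 25;-26 -34 0 0 0 0.8 25;-26 -34 0 0 0 0.8 25;-26 -34 0 0 0 0.8 25;-25 -33 0 0 0 0.78 25;-24 -31 0 0 0 0 25;0 0 0 0 0 0 25'; python3 -m creep '0 0 -20 0 0 0 25;0 0 -20 0 0 0 25;0 0 0 0 0 0 25;0 0 0 0 0 0 25'; python3 - <<'E'
from h import *
s=r.state();M=R.from_rotvec(s["orientation"]).as_matrix();print(s["eef_pos"],np.degrees(np.arctan2(M[1,1],M[0,1])))
crop("scene",150,190,120,100,6,"s12.png")
E
```

```text
time: 24.6
eef_pos: [0.4671, -0.2622, 0.1011]
orientation: [2.678, 1.643, -0.002]
ft_force: [0.7, 0.5, -0.2]
grip_width: 0.434
time: 25.0
eef_pos: [0.4696, -0.2578, 0.0612]
orientation: [-2.672, -1.651, 0.0]
ft_force: [0.1, -0.5, -1.2]
grip_width: 0.431
[ 0.46959905 -0.25782276  0.06116931] -26.58482482715474
```

View pics/s12.png

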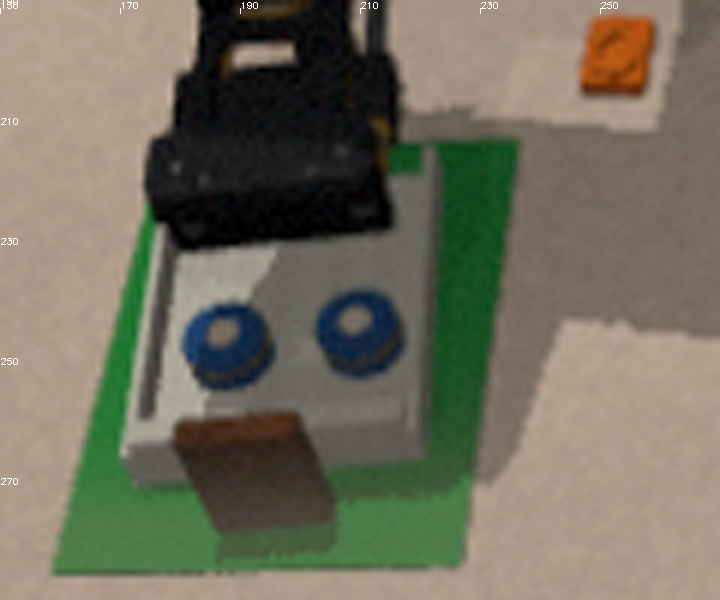

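The pan is clear ahead of the pillboxes. Lowering and releasing with a small opening.

```bash
python3 -m creep '0 0 -18 0 0 0 25;0 0 -10 0 0 0 25;0 0 -4 0 0 0 25;0 0 0 0 0 0 25;0 0 0 0 0 0 25'; python3 -m creep '0 0 0 0 0 0 42;0 0 0 0 0 0 42;0 0 0 0 0 0 42;0 0 20 0 0 0 42;0 0 25 0 0 0 42;0 0 30 0 0 0 60;0 0 0 0 0 0 60'; python3 - <<'E'
from h import *
crop("top",270,150,110,150,4,"t13.png")
crop("scene",150,170,200,120,4,"s13.png")
E
```

```text
time: 25.55
eef_pos: [0.4698, -0.2587, 0.0299]
orientation: [2.673, 1.65, 0.0]
ft_force: [0.3, 0.1, -0.6]
grip_width: 0.433
time: 26.25
eef_pos: [0.4715, -0.2601, 0.108]
orientation: [2.667, 1.647, 0.004]
ft_force: [1.1, -0.2, -0.2]
grip_width: 0.588
```

View pics/t13.png

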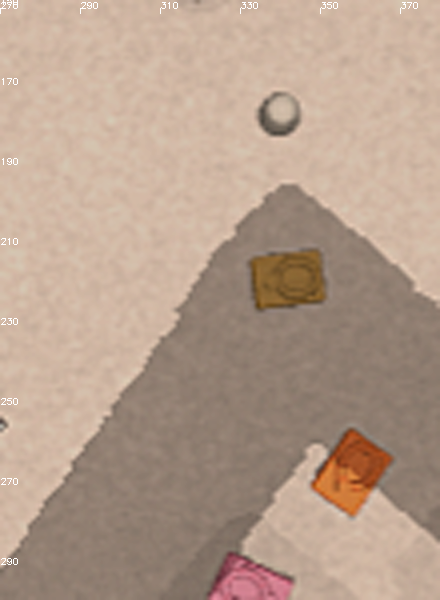

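View pics/s13.png

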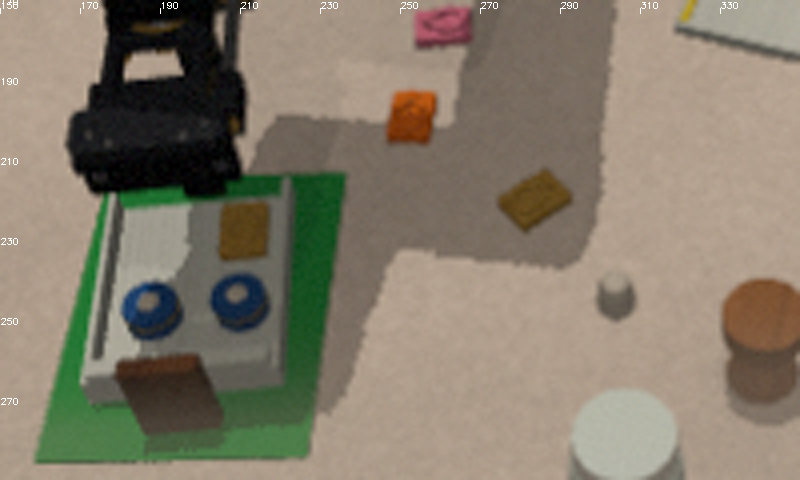

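Knocker A lies flat in the pan at scene (210,227). Next is knocker B at (0.544,-0.101), the only brass one left on the counter. I'll grip it across 28 mm: turn +33°.

```bash
python3 -m creep '14 31 0 0 0 0.83 50;15 32 0 0 0 0.83 50;15 32 0 0 0 0.83 50;15 32 0 0 0 0.83 50;15 31 0 0 0 0.8 50;0 0 -20 0 0 0 50;0 0 -15 0 0 0 50;0 0 0 0 0 0 50;0 0 0 0 0 0 50'; python3 - <<'E'
from h import *
s=r.state();M=R.from_rotvec(s["orientation"]).as_matrix();print(s["eef_pos"],np.degrees(np.arctan2(M[1,1],M[0,1])))
crop("scene",240,160,120,100,6,"s14.png")
E
```

```text
time: 27.25
eef_pos: [0.5427, -0.1003, 0.0685]
orientation: [-2.094, -2.339, 0.001]
ft_force: [-0.8, -0.8, -0.1]
grip_width: 0.573
[ 0.54268345 -0.10027846  0.06850784] 6.332427937809172
```

View pics/s14.png

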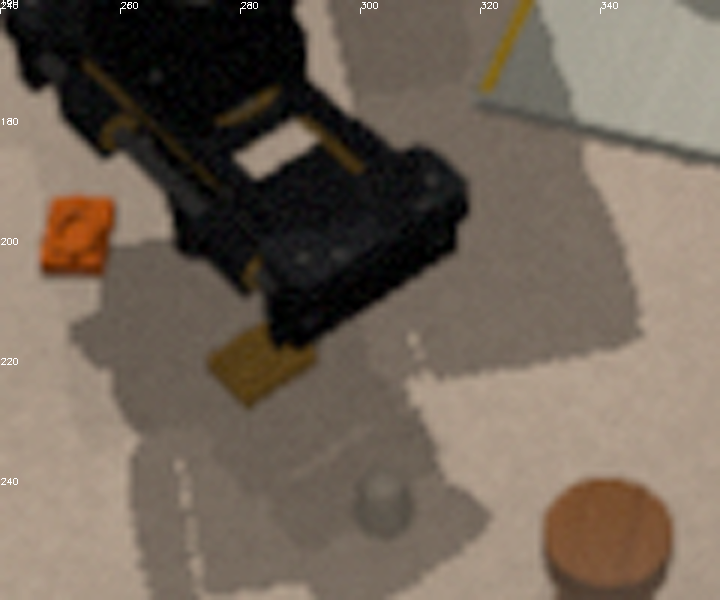

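Knocker B is directly below, at crop (262,365). Descending 47 mm and gripping.

```bash
python3 -m creep '1 -1 -20 0 0 0 50;0 0 -17 0 0 0 50;0 0 -10 0 0 0 50;0 0 0 0 0 0 50;0 0 0 0 0 0 20;0 0 0 0 0 0 20;0 0 0 0 0 0 20;0 0 0 0 0 0 20;0 0 0 0 0 0 20;0 0 0 0 0 0 20;0 0 0 0 0 0 20;0 0 0 0 0 0 20' 15
```

```text
time: 28.5
eef_pos: [0.5449, -0.1017, 0.0231]
orientation: [2.094, 2.34, 0.001]
ft_force: [-0.7, 0.2, 5.5]
grip_width: 0.316
```

```bash
python3 -m creep '0 0 20 0 0 0 20;0 0 30 0 0 0 20;0 0 30 0 0 0 20;-16 -33 0 0 0 -0.83 20;-16 -34 0 0 0 -0.83 20;-16 -34 0 0 0 -0.83 20;-16 -34 0 0 0 -0.83 20;-16 -34 0 0 0 -0.8 20;-16 -33 0 0 0 0 20;0 0 0 0 0 0 20;0 0 -20 0 0 0 20;0 0 -20 0 0 0 20'; python3 -m creep '0 0 0 0 0 0 20;0 0 0 0 0 0 20'; python3 - <<'E'
from h import *
s=r.state();M=R.from_rotvec(s["orientation"]).as_matrix();print(s["eef_pos"],np.degrees(np.arctan2(M[1,1],M[0,1])))
crop("scene",150,190,120,100,6,"s15.png")
E
```

```text
time: 29.7
eef_pos: [0.4486, -0.3035, 0.0623]
orientation: [2.673, 1.649, 0.001]
ft_force: [-0.0, 0.8, -1.3]
grip_width: 0.314
time: 29.9
eef_pos: [0.4484, -0.3026, 0.0622]
orientation: [-2.671, -1.65, 0.0]
ft_force: [0.7, -0.9, -0.3]
grip_width: 0.313
[ 0.44836388 -0.3025672   0.06219433] -26.58282858077074
```

View pics/s15.png

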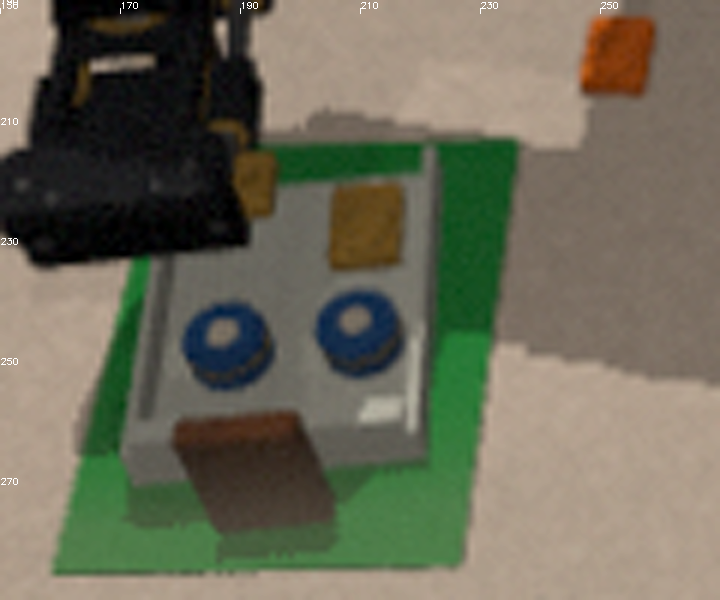

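```bash
python3 -m creep '0 0 -18 0 0 0 20;0 0 -10 0 0 0 20;0 0 -4 0 0 0 20;0 0 0 0 0 0 20;0 0 0 0 0 0 20'; python3 -m creep '0 0 0 0 0 0 34;0 0 0 0 0 0 34;0 0 0 0 0 0 34;0 0 20 0 0 0 34;0 0 25 0 0 0 34;0 0 35 0 0 0 60;0 0 0 0 0 0 60'; python3 -m creep '-5 40 0 0 0 0 60;-5 40 0 0 0 0 60;-5 40 0 0 0 0 60;0 40 0 0 0 0 60;0 40 0 0 0 0 60;0 0 0 0 0 0 60'; python3 - <<'E'
from h import *
im=r.camera("top");crop("top",370,170,125,130,4,"t16.png",im);cv2.imwrite("pics/t16f.png",cv2.resize(im[:,:,::-1],(800,500)))
crop("scene",150,190,120,100,6,"s16.png")
E
```

```text
time: 30.45
eef_pos: [0.4487, -0.3037, 0.0309]
orientation: [2.673, 1.65, 0.0]
ft_force: [0.2, -0.6, -2.4]
grip_width: 0.314
time: 31.15
eef_pos: [0.4507, -0.3056, 0.1145]
orientation: [2.666, 1.646, 0.003]
ft_force: [0.6, -0.3, -0.9]
grip_width: 0.496
time: 31.75
eef_pos: [0.4307, -0.0986, 0.1101]
orientation: [-2.664, -1.654, 0.004]
ft_force: [-1.1, 0.3, -1.0]
grip_width: 0.688
```

View pics/t16.png

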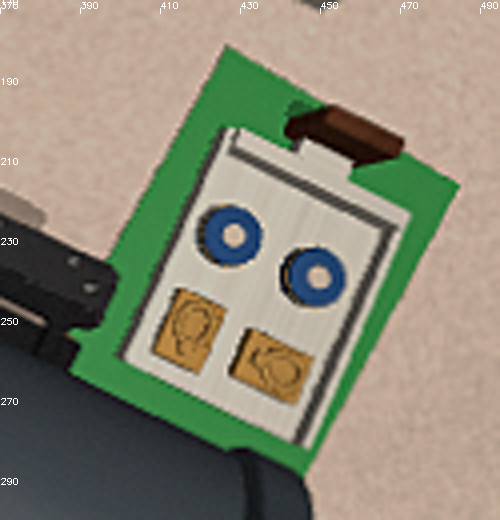

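View pics/t16f.png

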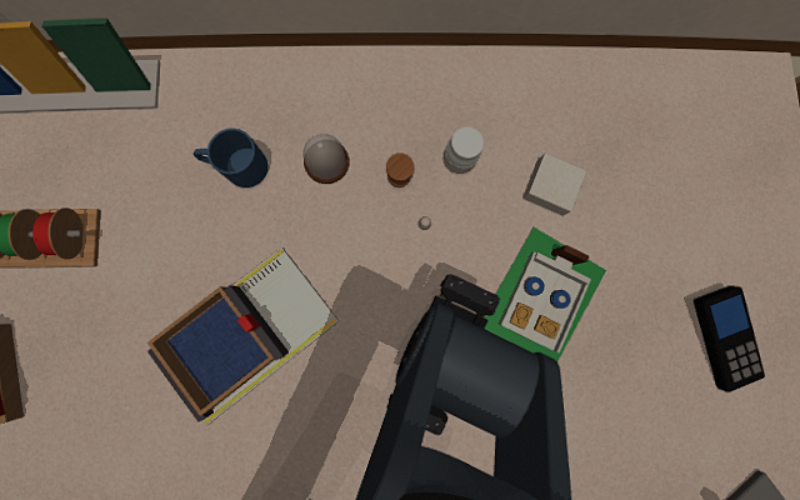

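View pics/s16.png

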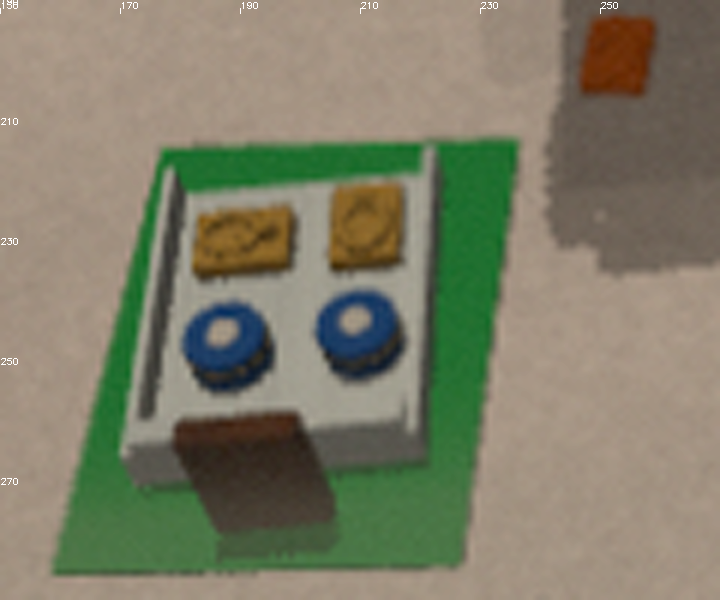

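All four items are on the scoop (top crop: pillboxes at (232,236) and (317,277), knockers at (190,330) and (270,366)). The counter holds no other pillbox or brass knocker, and the box is clamped. Next I'll grasp the scoop handle at (0.570,-0.337).

```bash
python3 -m creep '19 -33 0 0 0 0 40;20 -34 0 0 0 0 40;20 -34 0 0 0 0 40;20 -34 0 0 0 0 40;20 -34 0 0 0 0 40;19 -33 0 0 0 0 40;19 -32 0 0 0 0 40;0 0 0 0 0 0 30;0 0 0 0 0 0 30;0 0 0 0 0 0 30'; python3 - <<'E'
from h import *
s=r.state();M=R.from_rotvec(s["orientation"]).as_matrix();print(s["eef_pos"],np.degrees(np.arctan2(M[1,1],M[0,1])))
crop("scene",150,190,120,100,6,"s17.png")
E
```

```text
time: 32.85
eef_pos: [0.5692, -0.3374, 0.1098]
orientation: [-2.672, -1.648, 0.001]
ft_force: [-0.3, 0.4, 0.3]
grip_width: 0.356
[ 0.56916101 -0.33738838  0.10983708] -26.680906728853582
```

View pics/s17.png

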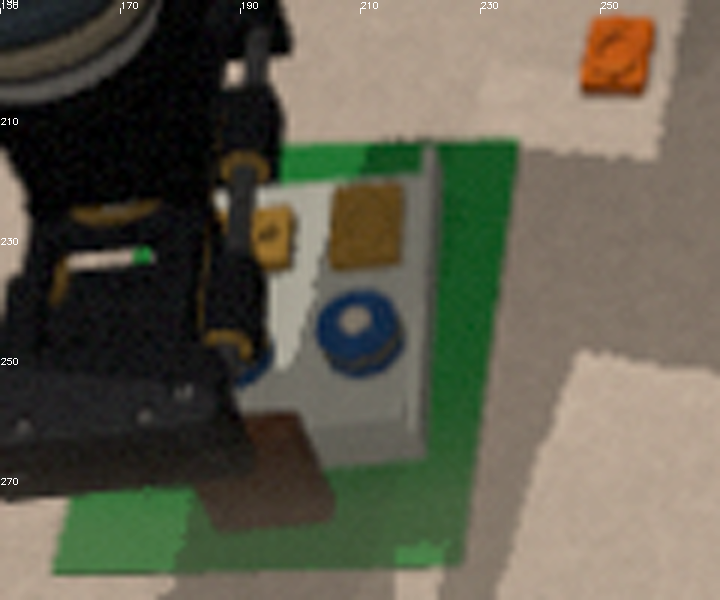

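```bash
python3 - <<'E'
from poses import *
s=[.4945,-.2988,-.47]
print(w2px("scene",tf(s,[(.085,0,.062),(.079,.022,.062),(.079,-.022,.062),(.091,.022,.062),(.091,-.022,.062)],.003)))
print(px2w("scene",[(189.5,261.5)],.065))
E
```

```text
[[189.21158145 260.91329281]
 [200.00072074 257.41248775]
 [178.90141184 259.58985495]
 [199.59843279 262.24299836]
 [178.30354475 264.45163475]]
[[ 0.57198875 -0.33734143  0.065     ]]
```

The cameras agree. Lowering 58 mm astride the plate.

```bash
python3 -m creep '1 0 -20 0 0 0 30;0 0 -18 0 0 0 30;0 0 -12 0 0 0 30;0 0 -8 0 0 0 30;0 0 0 0 0 0 30'; python3 -m creep '0 0 0 0 0 0 5;0 0 0 0 0 0 5;0 0 0 0 0 0 5;0 0 0 0 0 0 5;0 0 0 0 0 0 5;0 0 0 0 0 0 5' 25
```

```text
time: 33.4
eef_pos: [0.5707, -0.3366, 0.0514]
orientation: [-2.671, -1.65, 0.001]
ft_force: [-0.1, -0.1, -0.2]
grip_width: 0.346
time: 34.0
eef_pos: [0.5713, -0.3373, 0.0533]
orientation: [-2.673, -1.65, -0.0]
ft_force: [-2.1, 2.5, 6.0]
grip_width: 0.136
```

Gripped at 11.8 mm. Raising the grip to 60 N and lifting slowly.

```bash
python3 -m creep '0 0 0 0 0 0 5;0 0 0 0 0 0 5;0 0 0 0 0 0 5' 60; python3 -m creep '0 0 1 0 0 0 5;0 0 2 0 0 0 5;0 0 3 0 0 0 5;0 0 4 0 0 0 5;0 0 4 0 0 0 5;0 0 4 0 0 0 5;0 0 4 0 0 0 5;0 0 4 0 0 0 5;0 0 2 0 0 0 5;0 0 1 0 0 0 5;0 0 0 0 0 0 5'; python3 - <<'E'
from h import *
s=r.state();M=R.from_rotvec(s["orientation"]).as_matrix();print(s["eef_pos"],M.round(4).tolist(),s["wrist_torque"])
crop("scene",150,170,120,100,6,"s18.png")
crop("top",370,170,125,130,4,"t18.png")
E
```

```text
time: 34.3
eef_pos: [0.5713, -0.3373, 0.0533]
orientation: [-2.673, -1.65, -0.0]
ft_force: [-1.8, 1.9, 6.2]
grip_width: 0.132
time: 35.4
eef_pos: [0.5715, -0.3376, 0.0817]
orientation: [2.673, 1.65, 0.0]
ft_force: [-0.2, 0.3, -5.6]
grip_width: 0.13
[ 0.57151981 -0.33756019  0.08169998] [[0.4481, 0.894, 0.0002], [0.894, -0.4481, -0.0002], [-0.0001, 0.0003, -1.0]] [-0.21263408 -0.30569054 -0.00651328]
```

View pics/s18.png

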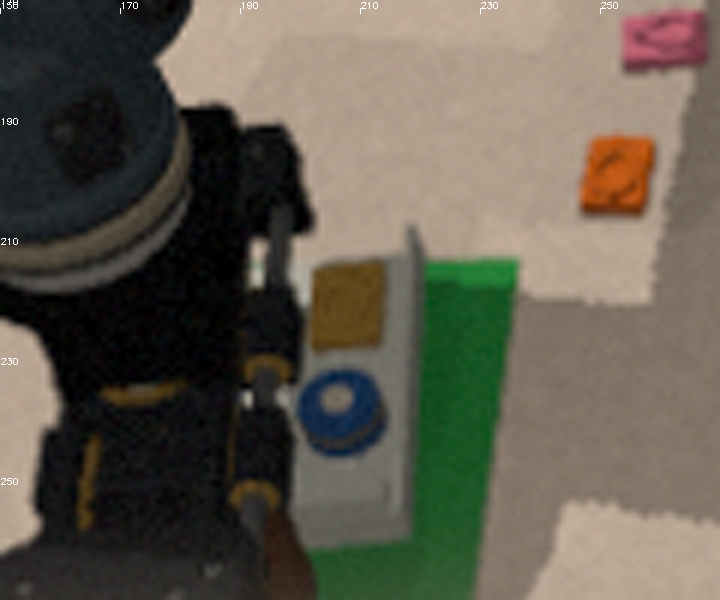

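View pics/t18.png

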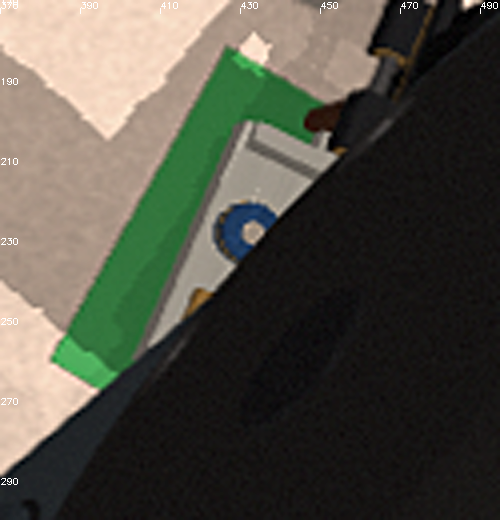

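```bash
python3 - <<'E'
from poses import *
s=[.4945,-.2988,-.47]
for dz in (.0314,.0264): print(w2px("scene",tf(s,[(-.07,.054,.02),(.066,.054,.028),(.066,.054,0)],dz)).round(1).tolist())
print("obs",[(150+413/6,170+228/6),(150+413/6,170+505/6),(150+411/6,170+540/6)])
E
```

```text
[[219.4, 206.5], [216.1, 252.2], [218.7, 259.3]]
[[219.8, 207.8], [216.6, 253.5], [219.2, 260.6]]
obs [(218.83333333333331, 208.0), (218.83333333333331, 254.16666666666669), (218.5, 260.0)]
```

The scoop is up (weight 5.6 N) and close to level, with the lip drooping about 1° at most. While I have a clear picture I'll measure the clamped box.

```bash
python3 - <<'E'
from h import *
im=cv2.resize(cv2.imread("pics/t16f.png"),(640,400),interpolation=cv2.INTER_AREA)[:,:,::-1]
crop("top",110,190,170,150,4,"t19.png",im)
E
```

```text
(no output)
```

View pics/t19.png

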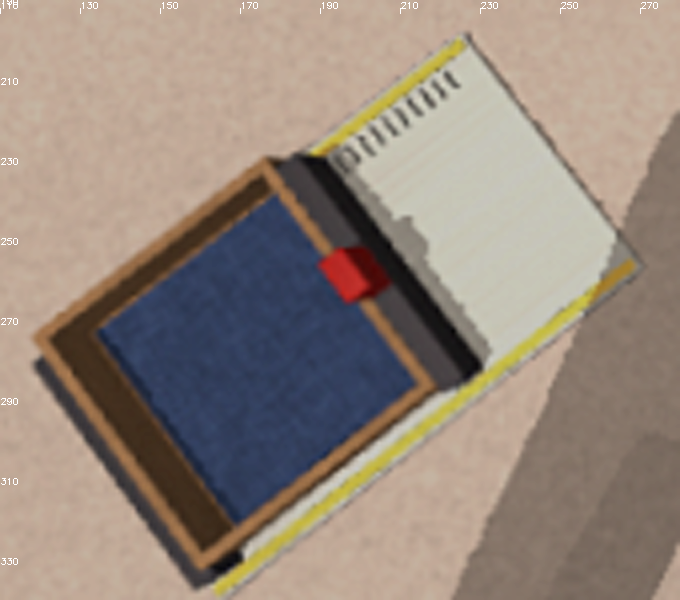

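The box is clamped square between both jaws, with rim corners at crop (37,338), (265,158), (433,388) and (203,568).

```bash
python3 - <<'E'
from poses import *
np.set_printoptions(precision=4,suppress=True)
c=[(110+a/4,190+b/4) for a,b in [(37,338),(265,158),(433,388),(203,568)]]
b,e=fit([(.071,.071,.06),(.071,-.071,.06),(-.071,-.071,.06),(-.071,.071,.06)],c,[.42,.24,.65]);print(b,e,np.degrees(b[2]))
knob=px2w("top",[(110+345/4,190+272/4)],.102);print(knob)
# pour geometry in box frame: scoop x axis along box x, lip pivot
B=b
for tilt in (0,50):
    t=np.radians(tilt)
    # scoop frame: x dir = (cos,0,+sin) (handle up), z dir = (-sin,0,cos)
    lip=np.array([-.025,0,.075 if tilt==0 else .055]) # lip underside in box frame, world z
    X=np.array([np.cos(t),0,np.sin(t)]);Z=np.array([-np.sin(t),0,np.cos(t)])
    o=lip+.07*X
    tcp=o+.085*X+.050*Z
    w=tf(B[:3],tcp)
    print(tilt,"tcp",w,"org",o)
E
```

```text
[0.4288 0.2452 0.6485] 0.8195333833715748 37.15475581252842
[[0.4722 0.1792 0.102 ]]
0 tcp [[0.5324 0.3237 0.125 ]] org [0.045 0.    0.075]
50 tcp [[0.4578 0.2672 0.2059]] org [0.02   0.     0.1086]
```

The box centre is at (0.4288,0.2452) with yaw 37.15°. Plan:
1. Raise the scoop so its underside is about 135 mm up, clear of the 102 mm red handle.
2. Carry it slowly, turning +63.7°, to TCP (0.564,0.348).
3. Lower over the box, then pivot about the lip.

Raising first.

```bash
python3 -m creep '0 0 3 0 0 0 5;0 0 6 0 0 0 5;0 0 9 0 0 0 5;0 0 11 0 0 0 5;0 0 12 0 0 0 5;0 0 12 0 0 0 5;0 0 12 0 0 0 5;0 0 12 0 0 0 5;0 0 11 0 0 0 5;0 0 9 0 0 0 5;0 0 6 0 0 0 5;0 0 3 0 0 0 5'; python3 - <<'E'
from h import *
s=r.state();print(s["eef_pos"],s["q"].round(4),s["ft_force"].round(1))
crop("scene",140,130,140,110,5,"s20.png")
E
```

```text
time: 36.7
eef_pos: [0.5716, -0.3376, 0.1882]
orientation: [2.673, 1.65, 0.0]
ft_force: [1.0, 0.8, -4.9]
grip_width: 0.133
[ 0.57163465 -0.33764938  0.18824478] [-0.7015  0.6356  1.3771  0.      1.1281 -0.237 ] [ 1.   0.8 -4.9]
```

View pics/s20.png

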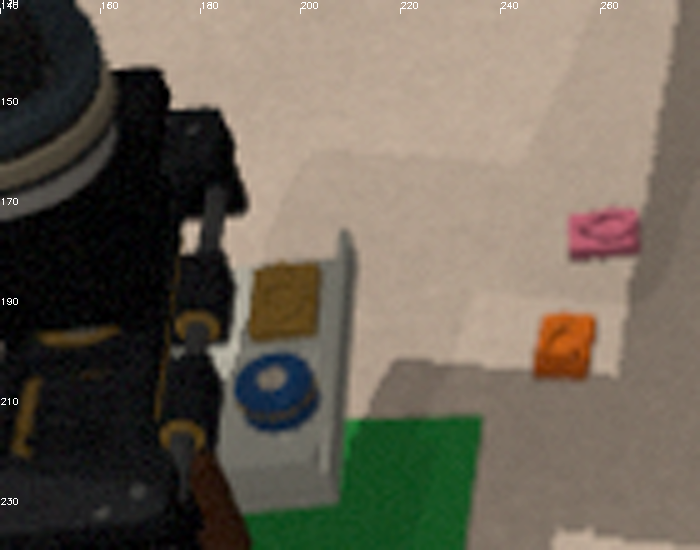

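The load sits still on the pan. Carrying it level now.

```bash
python3 -m creep '0 3 0 0 0 0 5;0 6 0 0 0 0 5;0 9 0 0 0 0.2 5;0 12 0 0 0 0.2 5;0 15 0 0 0 0.2 5;0 16 0 0 0 0.2 5;0 16 0 0 0 0.2 5;0 16 0 0 0 0.2 5;0 16 0 0 0 0.2 5;0 16 0 0 0 0.2 5;0 16 0 0 0 0.2 5;0 16 0 0 0 0.2 5'; python3 -m creep '0 16 0 0 0 0.2 5;0 16 0 0 0 0.2 5;0 16 0 0 0 0.2 5;0 16 0 0 0 0.2 5;0 16 0 0 0 0.2 5;0 16 0 0 0 0.2 5;0 16 0 0 0 0.2 5;0 16 0 0 0 0.2 5;0 16 0 0 0 0.2 5;0 16 0 0 0 0.2 5;0 16 0 0 0 0.2 5;0 16 0 0 0 0.2 5'; python3 - <<'E'
from h import *
s=r.state();print(s["eef_pos"],s["q"].round(4),s["ft_force"].round(1))
crop("scene",230,90,160,120,5,"s21.png")
E
```

```text
time: 37.95
eef_pos: [0.5715, -0.1792, 0.1876]
orientation: [2.415, 2.009, 0.0]
ft_force: [-0.4, 0.5, -3.9]
grip_width: 0.132
time: 39.15
eef_pos: [0.5715, 0.0128, 0.1875]
orientation: [2.046, 2.384, 0.0]
ft_force: [0.8, 0.0, -5.4]
grip_width: 0.133
[0.57148502 0.01279848 0.18752739] [-0.173   0.5219  1.6208  0.      0.9988 -0.3251] [ 0.8  0.  -5.4]
```

View pics/s21.png

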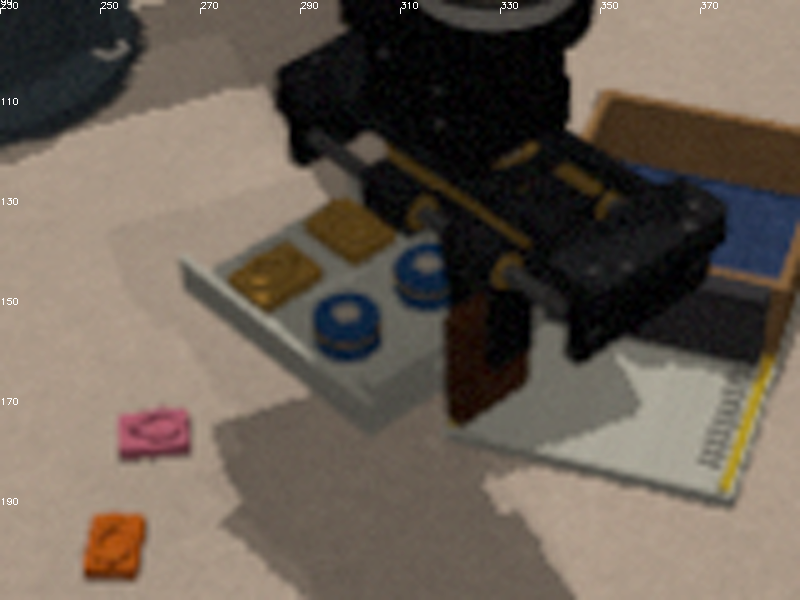

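All four are aboard (knockers at crop (275,278) and (350,230), pillboxes at (347,325) and (425,275)). Continuing.

```bash
python3 -m creep '0 16 0 0 0 0.2 5;0 16 0 0 0 0.2 5;0 16 0 0 0 0.2 5;0 16 0 0 0 0.2 5;0 16 0 0 0 0.2 5;0 16 0 0 0 0.2 5;0 16 0 0 0 0.2 5;0 16 0 0 0 0.2 5;0 16 0 0 0 0.2 5;0 16 0 0 0 0.2 5;0 16 0 0 0 0.2 5;0 16 0 0 0 0.2 5'; python3 -m creep '0 16 0 0 0 0.2 5;0 16 0 0 0 0.2 5;-1 16 0 0 0 0.2 5;-1 16 0 0 0 0.2 5;-1 16 0 0 0 0.2 5;-1 15 0 0 0 0.17 5;-1 14 0 0 0 0 5;-1 12 0 0 0 0 5;-1 9 0 0 0 0 5;0 7 0 0 0 0 5;0 5 0 0 0 0 5;0 2 0 0 0 0 5'; python3 -m creep '0 0 0 0 0 0 5;0 0 0 0 0 0 5'; python3 - <<'E'
from h import *
s=r.state();M=R.from_rotvec(s["orientation"]).as_matrix();print(s["eef_pos"],s["q"].round(4),s["ft_force"].round(1),np.degrees(np.arctan2(M[1,1],M[0,1])))
crop("scene",290,60,160,120,5,"s22.png")
im=r.camera("top");crop("top",110,130,170,150,4,"t22.png",im)
E
```

```text
time: 40.4
eef_pos: [0.5715, 0.2048, 0.1875]
orientation: [-1.62, -2.692, 0.0]
ft_force: [-0.3, -0.3, -6.0]
grip_width: 0.131
time: 41.6
eef_pos: [0.5646, 0.3478, 0.1875]
orientation: [1.398, 2.813, 0.0]
ft_force: [-0.3, 0.5, -5.4]
grip_width: 0.136
time: 41.8
eef_pos: [0.5646, 0.347, 0.1875]
orientation: [1.399, 2.813, -0.001]
ft_force: [-0.8, 0.7, -4.4]
grip_width: 0.136
[0.5645675  0.34698896 0.18746557] [ 3.8290e-01  6.3530e-01  1.3803e+00 -4.0000e-04  1.1263e+00 -2.6480e-01] [-0.8  0.7 -4.4] 37.121751826626706
```

View pics/s22.png

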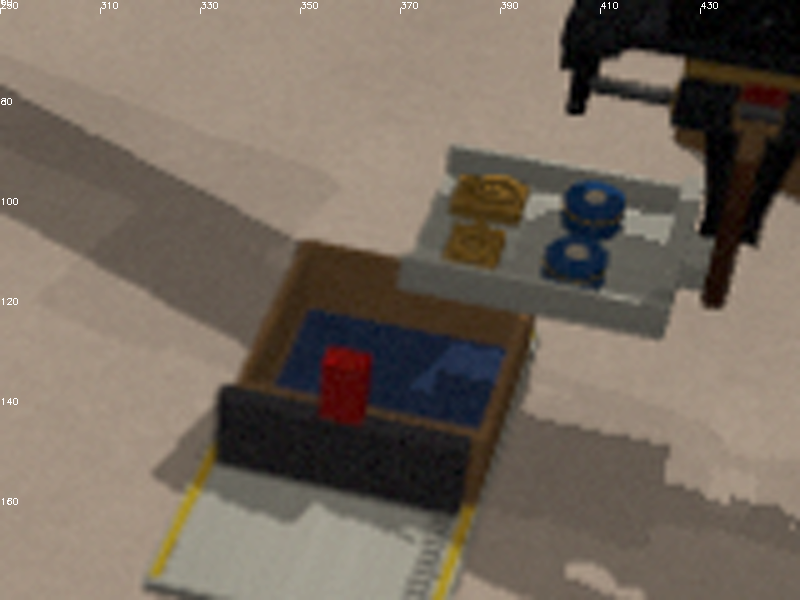

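View pics/t22.png

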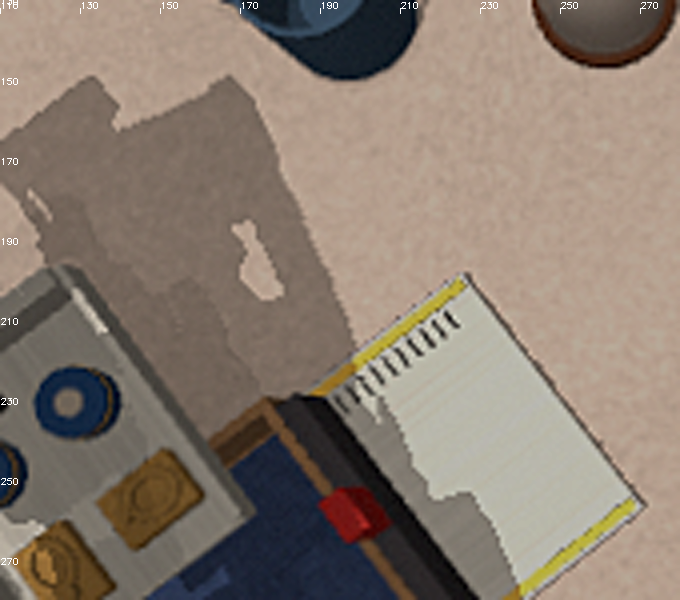

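All four are still on the pan and its lip is over the box. Before tipping I'll fit the arm's geometry from logged joint states, to check the tilt is reachable, and verify the lateral alignment.

```bash
cat > kin.py <<'E'
from poses import *
D=np.array([[.5284,1.4338,np.hypot(.27415,.56096),.2387],[.3778,1.7755,np.hypot(.4936,.0152),.2215],[.6356,1.3771,np.hypot(.57163,.33765),.18824],[.5219,1.6208,np.hypot(.57148,.0128),.18753],[.6353,1.3803,np.hypot(.56457,.34699),.18747]])
def f(p,q2,q3):
    a0,L1,L2,b,hd=p
    return a0+L1*np.sin(q2)+L2*np.sin(q2+q3+b), hd+L1*np.cos(q2)+L2*np.cos(q2+q3+b)
def res(p):
    R_,Z=f(p[:5],D[:,0],D[:,1]); return np.r_[np.sqrt(R_**2+p[5]**2)-D[:,2],Z-D[:,3]]
best=min((least_squares(res,[0,l1,l2,b,.0,.111]) for l1 in(.35,.45) for l2 in(.35,.45) for b in(-.6,-.2,0,.2)),key=lambda o:o.cost)
P=best.x
E
python3 - <<'E'
from kin import *
np.set_printoptions(precision=4,suppress=True)
print(P,best.cost**.5)
B=(.4288,.2452,.6485)
for d in(.2,.25,.3):
  for lx,lz,tilt in((.015,.075,50),(.015,.10,50),(.03,.08,48),(.015,.075,35)):
    t=np.radians(tilt);X=np.array([np.cos(t),0,np.sin(t)]);Z=np.array([-np.sin(t),0,np.cos(t)])
    w=tf(B,np.array([lx,0,lz])+.155*X+.05*Z+d*Z)[0]
    rp=np.sqrt(np.hypot(w[0],w[1])**2-P[5]**2)
    best_=least_squares(lambda q:np.array(f(P[:5],*q))+[0,d]-[rp,w[2]],[.4,1.8])
    q=best_.x;print(d,lx,lz,tilt,"q2 q3",q,"q5",np.pi-t-q.sum(),best_.cost)
M=[.5646,.347];s=[.5646-.085*np.cos(.648),.347-.085*np.sin(.648),.648]
print(w2px("top",tf(s,[(-.07,-.054,.02),(.066,-.054,.028)],.1375)),"obs",(110+252/4,130+515/4),(110+68/4,130+265/4))
E
```

```text
[-0.0007  0.5895  0.4059  0.2756 -0.0193  0.1065] 0.00025983493806072775
0.2 0.015 0.075 50 q2 q3 [0.4064 2.0227] q5 -0.16019346280632973 1.33803692306608e-16
0.2 0.015 0.1 50 q2 q3 [0.3565 1.9969] q5 -0.08449517835066844 2.1304913599862272e-19
0.2 0.03 0.08 48 q2 q3 [0.4156 1.9574] q5 -0.06919884052026992 1.5466169300105041e-18
0.2 0.015 0.075 35 q2 q3 [0.4585 1.8326] q5 0.23964654262247054 8.017288537648579e-24
0.25 0.015 0.075 50 q2 q3 [0.4111 2.129 ] q5 -0.2711677369145642 1.2860868671296153e-26
0.25 0.015 0.1 50 q2 q3 [0.3531 2.1031] q5 -0.1872957783920981 1.443677086312672e-30
0.25 0.03 0.08 48 q2 q3 [0.4126 2.0595] q5 -0.16833706288242523 1.1242808643354928e-29
0.25 0.015 0.075 35 q2 q3 [0.4436 1.9087] q5 0.1784146554049988 1.7545044814609332e-19
0.3 0.015 0.075 50 q2 q3 [0.43   2.2367] q5 -0.39776715503813076 2.946361217843952e-22
0.3 0.015 0.1 50 q2 q3 [0.3613 2.2105] q5 -0.30286662611069337 3.090154980955309e-25
0.3 0.03 0.08 48 q2 q3 [0.4199 2.1621] q5 -0.2781914544493036 5.283152244061163e-25
0.3 0.015 0.075 35 q2 q3 [0.4319 1.9842] q5 0.11466344514222815 5.121564417488375e-17
[[168.1147 258.5242]
 [120.3262 195.3798]] obs (173.0, 258.75) (127.0, 196.25)
```

Two findings:
- The level pose is well aligned. The apparent offset comes from reading the wall's lower edge.
- Tipping towards the robot would break joint 5's lower limit, by about 10–20° at 50° of tilt.

The alternative is to bring the scoop in over the low fixed jaw, handle along the gauge's +y, and tip sideways with joint 4. I'll check that before moving.

```bash
cat >> kin.py <<'E'
def fkR(q):
    return (R.from_euler('z',q[0])*R.from_euler('y',q[1]+q[2])*R.from_euler('z',sg*q[3])*R.from_euler('y',q[4])*R.from_euler('z',q[5]+np.pi/2)).as_matrix()
sg=1
def ik(yaw,tilt,tcp,d,q4g):
    t=np.radians(tilt);h=np.array([np.cos(yaw),np.sin(yaw),0]);X=np.cos(t)*h+np.sin(t)*np.array([0,0,1]);Z=-np.sin(t)*h+np.cos(t)*np.array([0,0,1])
    Rt=np.c_[np.cross(X,-Z),X,-Z]
    w=tcp+d*Z;rp=np.sqrt(np.hypot(w[0],w[1])**2-P[5]**2);q1=np.arctan2(w[1],w[0])-np.arcsin(P[5]/np.hypot(w[0],w[1]))
    q23=least_squares(lambda q:np.array(f(P[:5],*q))+[0,d]-[rp,w[2]],[.4,1.8]).x
    o=least_squares(lambda v:(fkR([q1,*q23,*v])-Rt).ravel(),[q4g,1.,-1.5 if yaw>1 else 0])
    return np.r_[q1,q23,o.x],o.cost
E
python3 - <<'E'
from kin import *
np.set_printoptions(precision=3,suppress=True)
print(fkR([.3829,.6353,1.3803,0,1.1263,-.2648]).round(3))
B=(.4288,.2452,.6485);yaw=.6485+np.pi/2
for d in(.2,.3):
  for tilt in(0,25,50,55):
    t=np.radians(tilt);lip=np.array([0,.015,.075])
    tcp=tf(B,lip+np.array([0,.155*np.cos(t)-.05*np.sin(t),.155*np.sin(t)+.05*np.cos(t)]))[0]
    print(d,tilt,tcp,*ik(yaw,tilt,tcp,d,0.0 if tilt==0 else .5))
E
```

```text
[[-0.603  0.797 -0.   ]
 [ 0.797  0.603 -0.   ]
 [ 0.    -0.    -1.   ]]
0.2 0 [0.326 0.381 0.125] [ 0.648  0.542  1.847  0.     0.752 -1.571] 5.517028150298835e-19
0.2 25 [0.348 0.352 0.186] [ 0.401  0.458  1.84   0.503  1.017 -2.124] 5.172736414805478e-18
0.2 50 [0.383 0.306 0.226] [ 0.159  0.5    1.804  0.755  1.408 -2.415] 4.8166702413969166e-20
0.2 55 [0.391 0.295 0.231] [ 0.117  0.523  1.794  0.788  1.487 -2.453] 1.1505117203443075e-18
0.3 0 [0.326 0.381 0.125] [ 0.648  0.542  1.847  0.     0.752 -1.571] 5.516901494867777e-19
0.3 25 [0.348 0.352 0.186] [ 0.317  0.477  1.841  0.485  1.029 -2.199] 2.5111500727096675e-17
0.3 50 [0.383 0.306 0.226] [ 0.031  0.586  1.765  0.682  1.433 -2.516] 7.745150235752503e-21
0.3 55 [0.391 0.295 0.231] [-0.013  0.624  1.743  0.704  1.513 -2.556] 2.7351142051582185e-20
```

The sideways tip is well within the joint ranges (joint 6 about -2.5). Turning +90° while moving to TCP (0.326,0.381), still level and high.

```bash
python3 -m creep '-1 1 0 0 0 0.1 5;-3 1 0 0 0 0.2 5;-5 1 0 0 0 0.3 5;-7 1 0 0 0 0.35 5;-8 1 0 0 0 0.35 5;-8 1 0 0 0 0.35 5;-8 1 0 0 0 0.35 5;-8 1 0 0 0 0.35 5;-8 1 0 0 0 0.35 5;-8 1 0 0 0 0.35 5;-8 1 0 0 0 0.35 5;-8 1 0 0 0 0.35 5'; python3 -m creep '-8 1 0 0 0 0.35 5;-8 1 0 0 0 0.35 5;-8 1 0 0 0 0.35 5;-8 1 0 0 0 0.35 5;-8 1 0 0 0 0.35 5;-8 1 0 0 0 0.35 5;-8 1 0 0 0 0.35 5;-8 1 0 0 0 0.35 5;-8 1 0 0 0 0.35 5;-8 1 0 0 0 0.35 5;-8 1 0 0 0 0.35 5;-8 1 0 0 0 0.35 5'; python3 -m creep '-8 1 0 0 0 0.35 5;-8 1 0 0 0 0.35 5;-8 1 0 0 0 0.35 5;-8 1 0 0 0 0.35 5;-7 1 0 0 0 0.35 5;-7 1 0 0 0 0.35 5;-6 1 0 0 0 0.35 5;-5 1 0 0 0 0.35 5;-3 1 0 0 0 0.25 5;-2 1 0 0 0 0.15 5;-1 0 0 0 0 0.1 5;0 0 0 0 0 0 5'; python3 - <<'E'
from h import *
s=r.state();M=R.from_rotvec(s["orientation"]).as_matrix();print(s["eef_pos"],s["q"].round(4),s["ft_force"].round(1),np.degrees(np.arctan2(M[1,1],M[0,1])))
crop("scene",270,60,160,120,5,"s23.png")
im=r.camera("top");crop("top",90,170,170,150,4,"t23.png",im)
E
```

```text
time: 43.1
eef_pos: [0.4838, 0.3596, 0.1877]
orientation: [-0.618, -3.08, -0.0]
ft_force: [0.3, -0.0, -5.2]
grip_width: 0.134
time: 44.3
eef_pos: [0.3877, 0.3715, 0.1878]
orientation: [0.298, -3.127, -0.0]
ft_force: [-0.5, -0.6, -4.2]
grip_width: 0.132
time: 45.5
eef_pos: [0.3254, 0.3815, 0.1876]
orientation: [1.001, -2.978, 0.0]
ft_force: [-0.3, -0.7, -5.3]
grip_width: 0.134
[0.32540627 0.38146648 0.18755864] [ 0.6413  0.4387  1.7928  0.      0.9101 -1.5781] [-0.3 -0.7 -5.3] 127.16035141131749
```

View pics/s23.png

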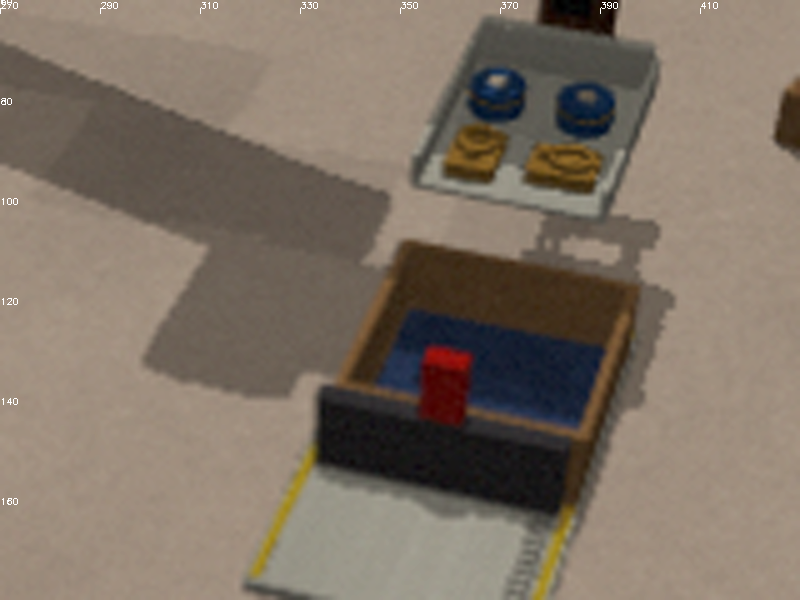

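View pics/t23.png

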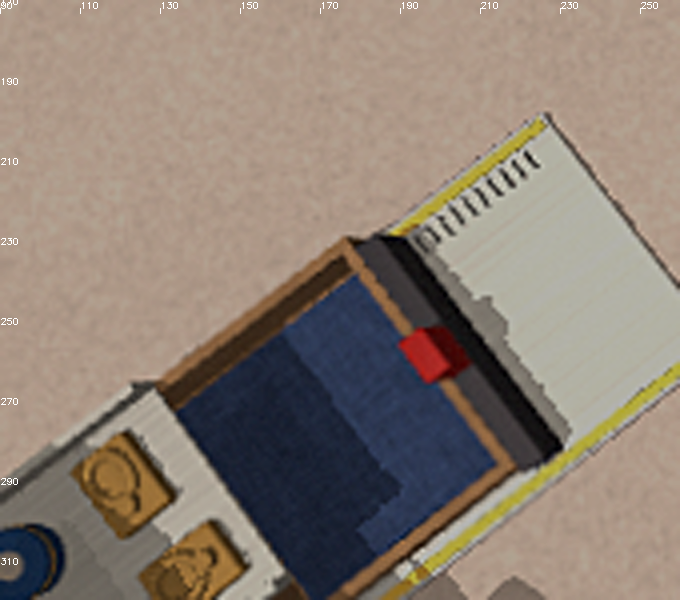

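All four are aboard and the lip is aligned with the box. I'll measure the lip in the box frame.

```bash
python3 - <<'E'
from poses import *
np.set_printoptions(precision=4,suppress=True)
a=px2w("top",[(90+157/4,170+390/4),(90+282/4,170+580/4)],.140)
B=(.4288,.2452,.6485);c,s=np.cos(B[2]),np.sin(B[2])
for p in a: d=p[:2]-B[:2];print(p,"box frame",c*d[0]+s*d[1],-s*d[0]+c*d[1])
# scene: lip corners bottom
for u in [(270+413/5,60+186/5),(270+605/5,60+215/5)]:
    for z in(.130,.1375):
        p=px2w("scene",[u],z)[0];d=p[:2]-B[:2];print("scene",z,c*d[0]+s*d[1],-s*d[0]+c*d[1])
E
```

```text
[0.4588 0.2845 0.14  ] box frame 0.0476734904339632 0.013234637579027406
[0.3773 0.2282 0.14  ] box frame -0.05133611588049948 0.01753263118967375
scene 0.13 -0.05175331586442403 0.027452617755889155
scene 0.1375 -0.04916694617744391 0.016790841728301108
scene 0.13 0.054035580393332124 0.03407555238292432
scene 0.1375 0.05538978536584595 0.023336636441391247
```

The lip is at box y ≈ +15 to +20 mm, centred in x. Lowering 60 mm until the lip is just above the rim.

```bash
python3 -m creep '0 0 -2 0 0 0 5;0 0 -4 0 0 0 5;0 0 -6 0 0 0 5;0 0 -7 0 0 0 5;0 0 -7 0 0 0 5;0 0 -7 0 0 0 5;0 0 -7 0 0 0 5;0 0 -7 0 0 0 5;0 0 -6 0 0 0 5;0 0 -4 0 0 0 5;0 0 -3 0 0 0 5;0 0 0 0 0 0 5'; python3 - <<'E'
from h import *
s=r.state();print(s["eef_pos"],s["q"].round(3),s["ft_force"].round(1))
crop("scene",270,60,160,120,5,"s24.png")
E
```

```text
time: 46.8
eef_pos: [0.3254, 0.3814, 0.1272]
orientation: [1.0, -2.977, 0.0]
ft_force: [-0.2, 0.1, -6.1]
grip_width: 0.135
[0.32536484 0.3813741  0.12717724] [ 0.641  0.54   1.843 -0.     0.759 -1.578] [-0.2  0.1 -6.1]
```

View pics/s24.png

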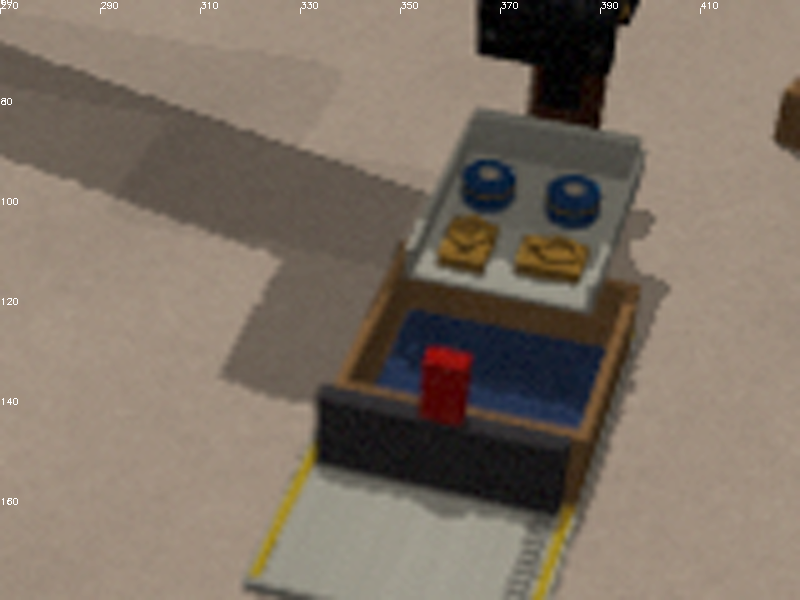

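The lip is low over the box's near third, all four aboard. Starting the tip, pivoting about the lip at 4° per row.

```bash
python3 -m creep '2.4 -3.1 10.7 0.4 0.3 0 5;2.8 -3.7 10.4 0.4 0.3 0 5;3.2 -4.2 10 0.4 0.3 0 5;3.6 -4.8 9.7 0.4 0.3 0 5;4 -5.3 9.2 0.4 0.3 0 5'; python3 - <<'E'
from h import *
s=r.state();M=R.from_rotvec(s["orientation"]).as_matrix();print(s["eef_pos"],s["q"].round(3),s["ft_force"].round(1),"tilt",np.degrees(np.arccos(-M[2,2])),M[:,1].round(3))
crop("scene",270,60,160,120,5,"s25.png")
E
```

```text
time: 47.35
eef_pos: [0.342, 0.3601, 0.1785]
orientation: [0.955, -2.835, -0.504]
ft_force: [-0.4, -0.7, -6.2]
grip_width: 0.137
[0.34197862 0.36011124 0.17848388] [ 0.382  0.469  1.846  0.417  0.962 -2.103] [-0.4 -0.7 -6.2] tilt 20.07898158814654 [-0.569  0.747  0.343]
```

View pics/s25.png

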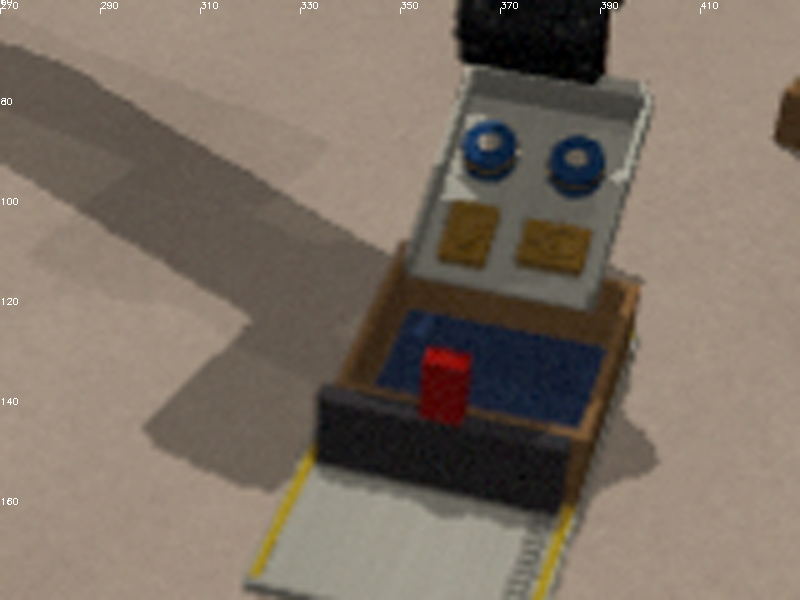

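Tracking is exact (20.1°), and the lip stayed over the box. Continuing to 52° and lowering the lip slightly.

```bash
python3 -m creep '4.4 -5.8 7.2 0.4 0.3 0 5;4.8 -6.3 6.7 0.4 0.3 0 5;5.1 -6.8 6 0.4 0.3 0 5;5.4 -7.1 5.6 0.4 0.3 0 5;5.7 -7.5 4.8 0.4 0.3 0 5;5.9 -7.8 4.2 0.4 0.3 0 5;6.2 -8.1 4 0.4 0.3 0 5;6.3 -8.3 3.5 0.4 0.3 0 5;0 0 0 0 0 0 5;0 0 0 0 0 0 5;0 0 0 0 0 0 5'; python3 - <<'E'
from h import *
s=r.state();M=R.from_rotvec(s["orientation"]).as_matrix();print(s["eef_pos"],s["q"].round(3),s["ft_force"].round(1),"tilt",np.degrees(np.arccos(-M[2,2])),M[:,1].round(3))
crop("scene",270,60,160,120,5,"s26.png")
E
```

```text
time: 48.5
eef_pos: [0.3846, 0.3032, 0.2197]
orientation: [0.83, -2.465, -1.201]
ft_force: [-0.8, 0.3, -2.0]
grip_width: 0.129
[0.38459249 0.30317286 0.21968292] [ 0.021  0.602  1.771  0.699  1.446 -2.542] [-0.8  0.3 -2. ] tilt 51.8777557324859 [-0.375  0.49   0.787]
```

View pics/s26.png

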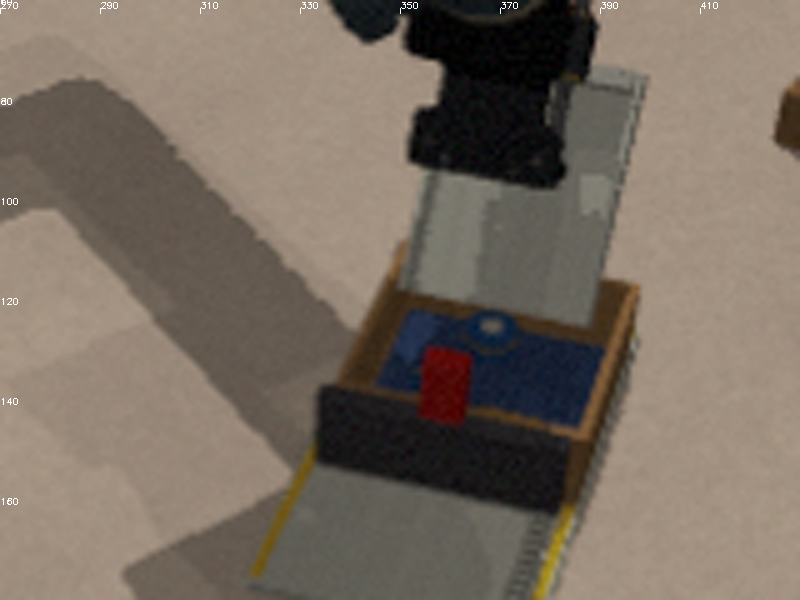

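```bash
python3 -m creep '0 0 0 0 0 0 5;0 0 0 0 0 0 5;0 0 0 0 0 0 5'; python3 - <<'E'
from h import *
print(r.state()["ft_force"])
crop("top",90,170,170,150,4,"t27.png")
E
```

```text
time: 48.85
eef_pos: [0.385, 0.3029, 0.2197]
orientation: [0.829, -2.465, -1.203]
ft_force: [0.0, -1.1, -2.5]
grip_width: 0.133
[ 5.13145022e-04 -1.07885572e+00 -2.45836755e+00]
```

View pics/t27.png

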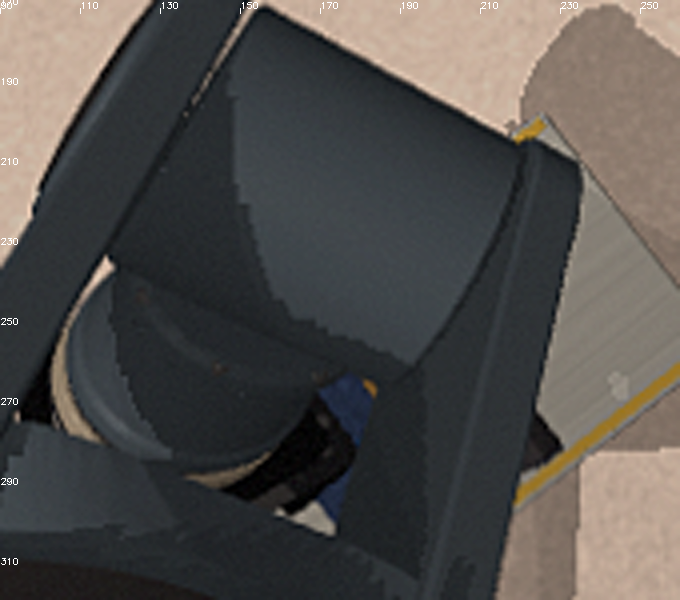

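The wrist force fell from about 5.5 to 2.3 N, which matches an empty scoop. Rising 80 mm while still tilted, then levelling.

```bash
python3 -m creep '0 0 5 0 0 0 5;0 0 10 0 0 0 5;0 0 15 0 0 0 5;0 0 15 0 0 0 5;0 0 15 0 0 0 5;0 0 15 0 0 0 5;0 0 10 0 0 0 5;0 0 0 0 0 0 5'; python3 -m creep '-6 8 -4 -0.4 -0.3 0 5;-6 8 -4 -0.4 -0.3 0 5;-6 8 -4 -0.4 -0.3 0 5;-6 8 -5 -0.4 -0.3 0 5;-6 7 -6 -0.4 -0.3 0 5;-5 7 -6 -0.4 -0.3 0 5;-5 7 -7 -0.4 -0.3 0 5;-5 6 -7 -0.4 -0.3 0 5;-4 5 0 -0.4 -0.3 0 5;-4 5 0 -0.4 -0.3 0 5;-3 4 0 -0.4 -0.3 0 5;-3 4 0 -0.4 -0.3 0 5'; python3 -m creep '-2 3 0 -0.4 -0.3 0 5;0 0 0 0 0 0 5;0 0 0 0 0 0 5'; python3 - <<'E'
from h import *
s=r.state();M=R.from_rotvec(s["orientation"]).as_matrix();print(s["eef_pos"],s["q"].round(3),s["ft_force"].round(1),"tilt",np.degrees(np.arccos(-M[2,2])),np.degrees(np.arctan2(M[1,1],M[0,1])))
crop("scene",270,40,160,140,5,"s28.png")
crop("top",90,170,170,150,4,"t28.png")
E
```

```text
time: 49.7
eef_pos: [0.3858, 0.3027, 0.3061]
orientation: [0.831, -2.467, -1.204]
ft_force: [0.5, -0.1, -2.1]
grip_width: 0.134
time: 50.9
eef_pos: [0.3249, 0.3794, 0.2609]
orientation: [0.991, -2.954, -0.1]
ft_force: [0.1, -0.3, -2.2]
grip_width: 0.132
time: 51.2
eef_pos: [0.3232, 0.3826, 0.2608]
orientation: [1.001, -2.975, -0.001]
ft_force: [0.6, 0.2, -2.7]
grip_width: 0.129
[0.3232443  0.38258752 0.26084039] [ 0.645  0.334  1.711  0.002  1.099 -1.576] [ 0.6  0.2 -2.7] tilt 0.1787213804213722 127.19687040753662
```

View pics/s28.png

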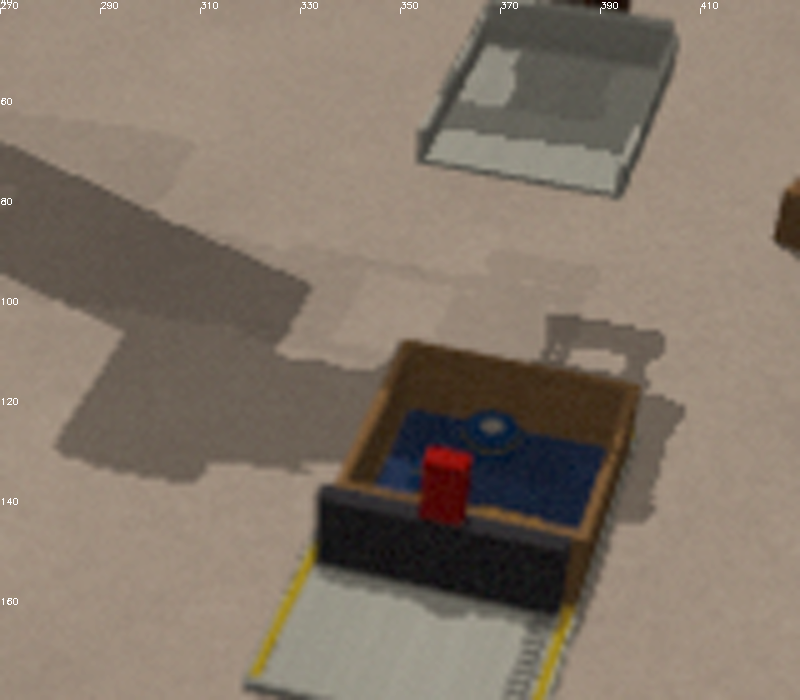

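View pics/t28.png

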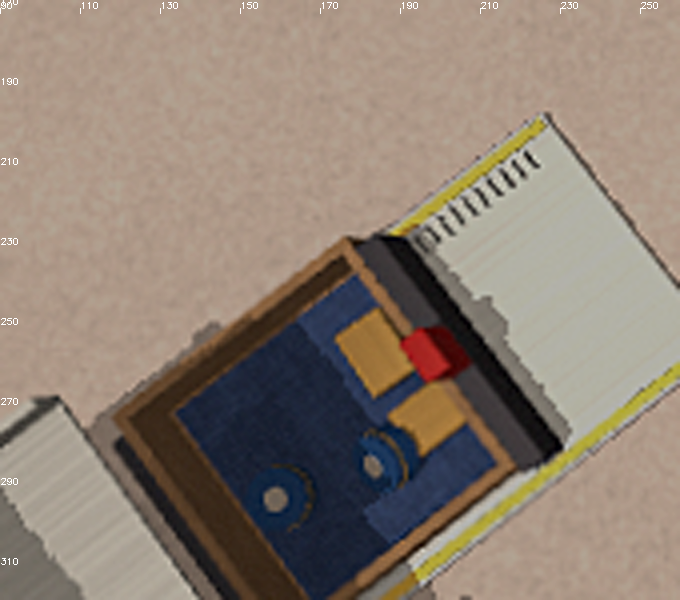

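All four are in the box (top crop: knockers at (378,352) and (428,418), pillboxes at (275,497) and (383,463)). The scoop is empty and the box is still clamped. Returning the scoop to its mat: turn -153.9°.

```bash
python3 -m creep '10 -15 0 0 0 -0.6 5;20 -30 0 0 0 -0.8 5;21 -31 0 0 0 -0.8 5;21 -31 0 0 0 -0.8 5;21 -31 0 0 0 -0.8 5;21 -31 0 0 0 -0.8 5;21 -31 0 0 0 -0.8 5;21 -31 0 0 0 -0.8 5;21 -31 0 0 0 -0.8 5;21 -31 0 0 0 -0.8 5;21 -31 0 0 0 -0.8 5;21 -31 0 0 0 -0.8 5'; python3 -m creep '1 -32 0 0 0 -0.8 5;1 -32 0 0 0 -0.8 5;1 -32 0 0 0 -0.8 5;1 -32 0 0 0 -0.8 5;1 -32 -5 0 0 -0.8 5;1 -32 -10 0 0 -0.8 5;1 -32 -15 0 0 -0.8 5;1 -32 -15 0 0 -0.8 5;1 -32 -15 0 0 -0.8 5;0 -32 -15 0 0 -0.8 5;0 -25 -15 0 0 -0.8 5;0 -15 -10 0 0 -0.8 5'; python3 -m creep '0 0 0 0 0 -0.25 5;0 0 0 0 0 0 5;0 0 0 0 0 0 5'; python3 - <<'E'
from h import *
s=r.state();M=R.from_rotvec(s["orientation"]).as_matrix();print(s["eef_pos"],s["q"].round(3),s["ft_force"].round(1),"tilt",np.degrees(np.arccos(-M[2,2])),np.degrees(np.arctan2(M[1,1],M[0,1])))
crop("scene",140,130,140,140,5,"s29.png")
crop("top",370,170,125,130,4,"t29.png")
E
```

```text
time: 52.5
eef_pos: [0.5648, 0.0251, 0.2613]
orientation: [-1.034, -2.965, -0.001]
ft_force: [0.4, 0.8, -3.4]
grip_width: 0.137
time: 53.7
eef_pos: [0.5719, -0.3358, 0.1598]
orientation: [-2.654, -1.68, 0.0]
ft_force: [0.4, -0.4, -3.3]
grip_width: 0.135
time: 54.0
eef_pos: [0.5727, -0.333, 0.1613]
orientation: [-2.676, -1.644, -0.0]
ft_force: [-0.6, 0.3, -2.4]
grip_width: 0.133
[ 0.57271397 -0.33295837  0.16130711] [-0.695  0.666  1.401  0.     1.075 -0.226] [-0.6  0.3 -2.4] tilt 0.03967122794510364 -26.88123962155811
```

View pics/s29.png

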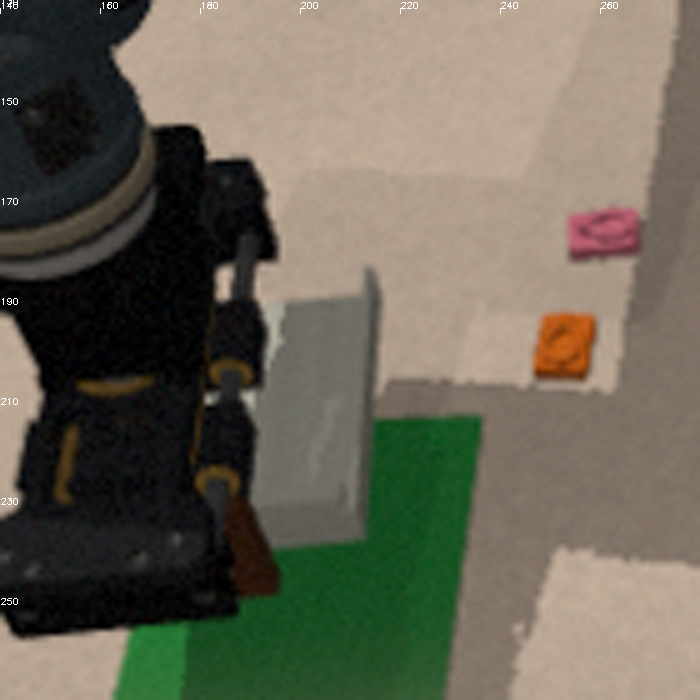

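The scoop hovers over its place, level. Lowering 108 mm, slowly at the end.

```bash
python3 -m creep '-1 -4 -15 0 0 0 5;0 0 -18 0 0 0 5;0 0 -18 0 0 0 5;0 0 -18 0 0 0 5;0 0 -14 0 0 0 5;0 0 -9 0 0 0 5;0 0 -5 0 0 0 5;0 0 -3 0 0 0 5;0 0 -2 0 0 0 5;0 0 0 0 0 0 5'; python3 -m creep '0 0 -2 0 0 0 5;0 0 -1 0 0 0 5;0 0 0 0 0 0 5'
```

```text
time: 55.1
eef_pos: [0.5725, -0.3365, 0.0599]
orientation: [2.676, 1.645, 0.0]
ft_force: [0.5, -0.6, -2.8]
grip_width: 0.131
time: 55.4
eef_pos: [0.5723, -0.3363, 0.0566]
orientation: [2.677, 1.645, 0.0]
ft_force: [0.5, 0.4, -3.1]
grip_width: 0.133
```

```bash
python3 -m creep '0 0 -1 0 0 0 5;0 0 -1 0 0 0 5;0 0 0 0 0 0 5'; python3 -m creep '0 0 -1 0 0 0 5;0 0 0 0 0 0 5'; python3 - <<'E'
from h import *
crop("scene",140,180,140,110,5,"s30.png")
E
```

```text
time: 55.7
eef_pos: [0.5722, -0.3362, 0.0544]
orientation: [-2.676, -1.645, 0.0]
ft_force: [1.2, -0.1, -2.3]
grip_width: 0.129
time: 55.9
eef_pos: [0.5724, -0.3364, 0.0536]
orientation: [2.676, 1.645, 0.0]
ft_force: [-0.1, 0.5, -1.8]
grip_width: 0.135
```

View pics/s30.png

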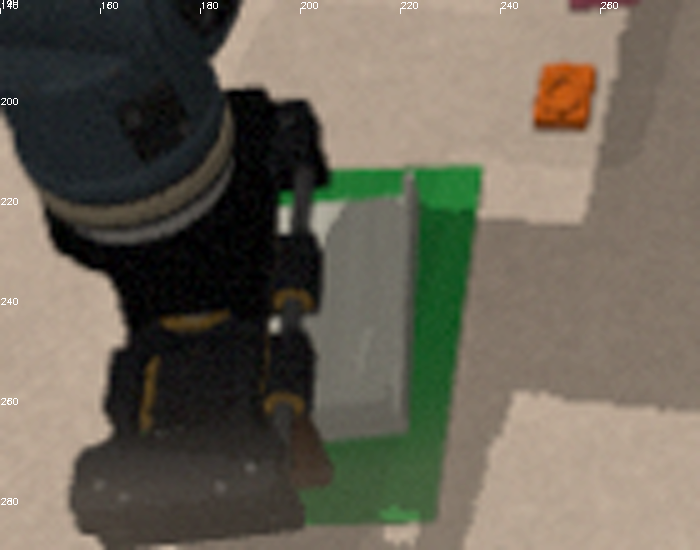

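```bash
python3 -m creep '0 0 -1 0 0 0 5;0 0 0 0 0 0 5'; python3 -m creep '0 0 -0.7 0 0 0 5;0 0 0 0 0 0 5'
```

```text
time: 56.15
eef_pos: [0.5724, -0.3364, 0.0533]
orientation: [2.676, 1.645, 0.0]
ft_force: [-1.2, 0.6, 3.0]
grip_width: 0.134
time: 56.35
eef_pos: [0.5724, -0.3364, 0.0533]
orientation: [2.676, 1.645, 0.0]
ft_force: [-2.0, 1.5, 7.2]
grip_width: 0.134
```

The scoop rests on the mat. Releasing, rising straight up and backing away.

```bash
python3 -m creep '0 0 0.5 0 0 0 16;0 0 0 0 0 0 24;0 0 0 0 0 0 30;0 0 0 0 0 0 30;0 0 0 0 0 0 30;0 0 10 0 0 0 30;0 0 25 0 0 0 30;0 0 30 0 0 0 30;0 0 40 0 0 0 30;0 0 40 0 0 0 30' 20; python3 -m creep '-5 40 10 0 0 0 40;-10 45 0 0 0 0 40;-10 45 0 0 0 0 40;-10 45 0 0 0 0 40;-10 45 0 0 0 0 40;-10 40 0 0 0 0 40;0 0 0 0 0 0 40;0 0 0 0 0 0 40;0 0 0 0 0 0 40'; python3 - <<'E'
from h import *
for n in("scene","top"):
    im=r.camera(n);cv2.imwrite(f"pics/{n}31.png",cv2.resize(im[:,:,::-1],(800,500),interpolation=cv2.INTER_CUBIC))
crop("top",370,170,125,130,4,"t31.png",im)
E
```

```text
time: 57.35
eef_pos: [0.572, -0.3361, 0.199]
orientation: [-2.676, -1.645, 0.0]
ft_force: [-0.2, -0.3, 0.9]
grip_width: 0.345
time: 58.25
eef_pos: [0.5183, -0.0773, 0.208]
orientation: [2.675, 1.643, 0.002]
ft_force: [-0.4, -0.5, -0.2]
grip_width: 0.46
```

View pics/scene31.png

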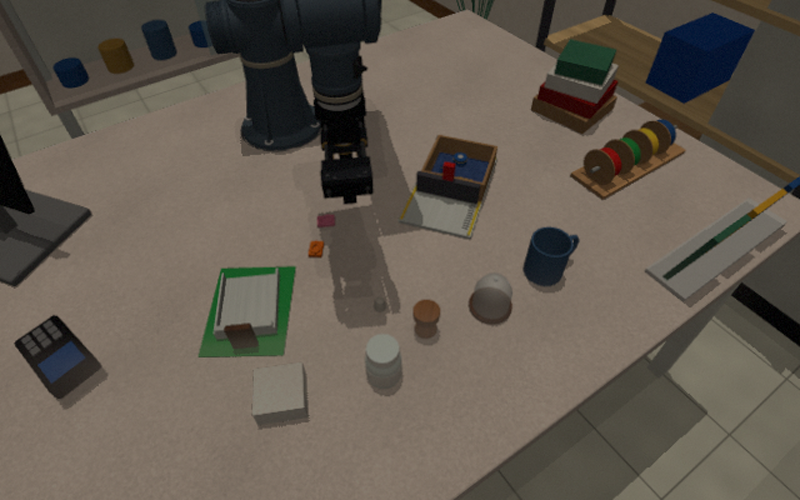

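View pics/top31.png

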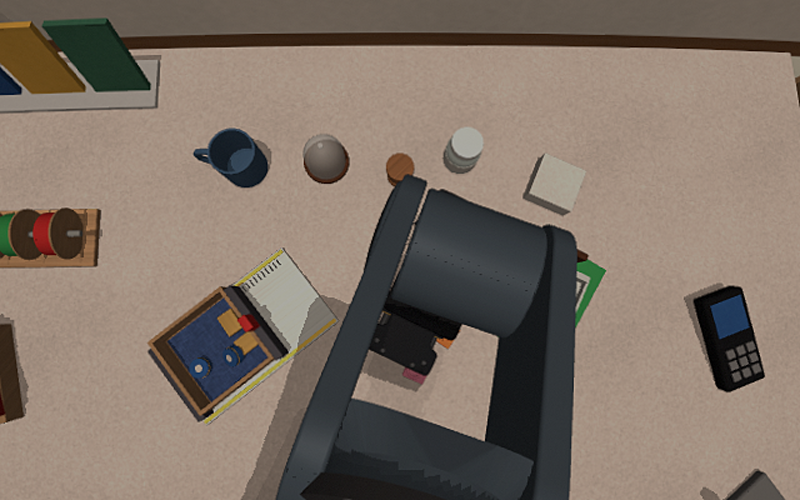

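View pics/t31.png

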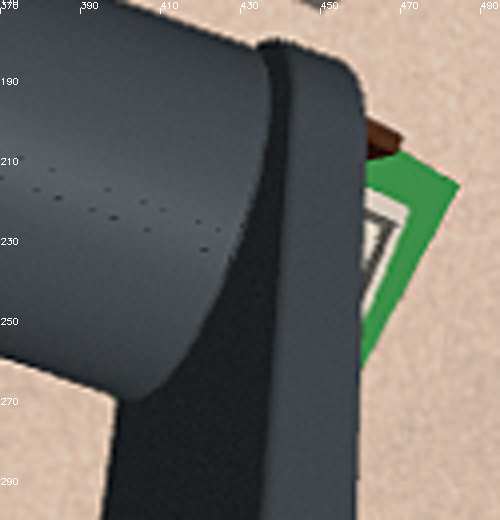

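The scoop is flat on its mat at scene (247,305), all four items are in the box, and the other objects are where they were. One last enlarged check of the clamp before handing in.

```bash
python3 - <<'E'
from h import *
crop("top",110,190,170,150,4,"t32.png")
crop("scene",150,190,120,100,6,"s32.png")
E
```

```text
(no output)
```

View pics/t32.png

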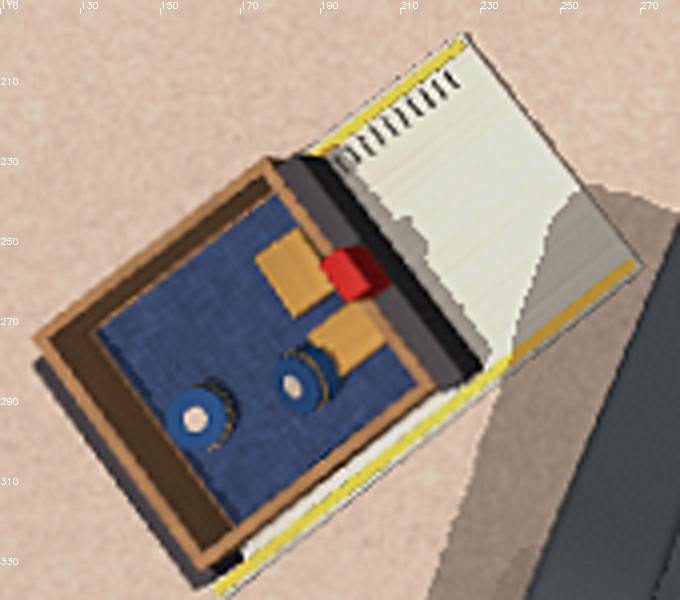

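View pics/s32.png

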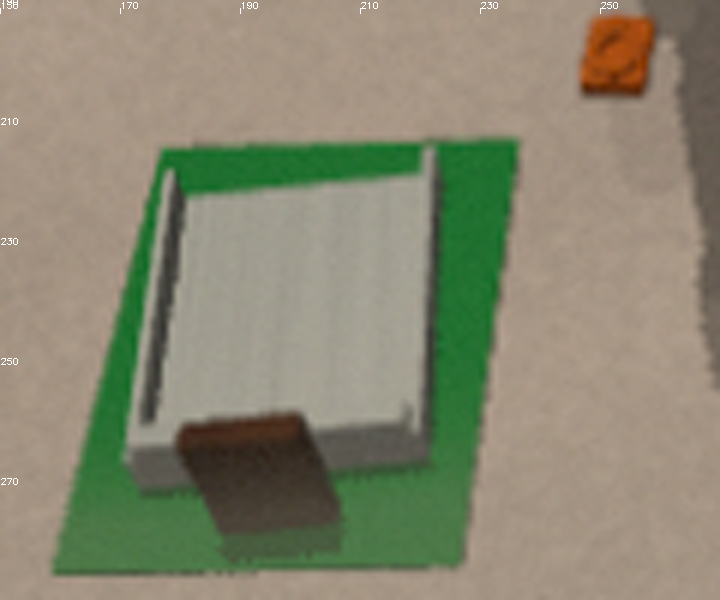

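The box is clamped in the same place as before (rim corners unchanged). All four items lie inside it, and the empty scoop is flat on the mat.

```bash
python3 -c "
from plant import r
print(r.hand_in())"
```

```text
the job is handed in; nothing more can be done
None
```

I did the whole job in the order asked and handed it in at about 58 s; no verdict was reported.

- **Jaw:** I slid it shut until the box pressed on the fixed jaw, with about 10 N at the wrist, and left it there. The clamp looked unchanged in the last picture.
- **Loading:** Two pillboxes and two brass knockers were on the counter, and all four went onto the scoop. I left the orange and pink look-alikes alone.
- **Carrying and tipping:** I carried the scoop level, with everything still on it in each picture along the way. With the lip low over the box, I tipped it to 52° and everything slid in.
- **Change of plan:** I first brought the lip over the box from the far side. A reach check there showed that tipping that way would pass joint 5's limit. I turned the scoop 90°, still level and loaded, and tipped it over the low fixed jaw instead.
- **Last checks:** The pictures show all four items in the box, the empty scoop flat on its mat, and the other objects where they were. The gripper was clear of everything.
- **Minor deviations:** The jaw started about 16 mm along its travel rather than fully open. The scoop's lip may have drooped about 1° while carried. No check failed.

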